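# Lock the bottle-carousel foot with pin and R-clip

## Robot

A 7-joint arm with a two-finger parallel gripper is mounted at the origin on the work surface. World frame = base frame: x ahead of the robot, y to its left, z up, the work surface at z = 0. Lengths are in m, angles in rad, forces in N, time in s.
With the tool pointing down it reaches from about 0.4 to 0.85 m from the base axis. Payload 4.5 kg.
Tool frame: the origin (TCP) lies on the centre line of the jaws, within the pads' length; the fingertips stand 11 mm ahead of it and the grasp point (between the pads) lies 8 mm behind it; z points along the fingers, x is the direction in which the jaws open and shut, and the axes are right-handed (so a half turn about z gives the same grasp; the last joint's range is limited). The gripper opens to 88 mm and grips with 3 to 60 N. Pads are 18 mm wide; open, the fingers measure 123 mm over their backs; the gripper's body (75 mm by 187 mm) begins 45 mm behind the grasp point.
Start: joints at [-1.098, 0.689, -0.195, 1.565, 0.157, 0.902, -0.215], TCP at [0.266, 0.566, 0.25] pointing down, gripper open.
Joint ranges: [-3.01, 3.01], [-0.46, 2.08], [-1.47, 1.51], [0.13, 2.56], [-1, 4.14], [0.04, 2.09], [-2.66, 2.66]. Speed limits (rad/s): [2.57, 2.57, 3.14, 3.14, 3.14, 3.14, 3.14].

## Interface

Orientations are given as a unit quaternion [x, y, z, w].
In Python, from plant import r, vision, order, nets gives the robot as it stands.
- The arm moves only by the tool send_rows, never from a script. Its argument "series" is a list of rows, each an object with "delta_pos": the shift along the tool's x, y, z in cm, a list of three; "turn": the turn about the tool's z in degrees; "jaw": the closure, from 0 (fully open) to 1 (shut). In form: [{"delta_pos": [x, y, z], "turn": turn, "jaw": jaw}, ...]. A call has 1 to 8 rows; each row is the pose to reach, as a shift and turn from the pose commanded when the call began, along the tool's axes at that moment; what a row does not reach only later rows make up. A row lasts 1/12 s, in which the tool goes at most 41.7 mm and 7.16 degrees, less where a joint would pass 70% of its speed; a pose out of reach is approached as far as the arm can. A call with a gripper value outside its range is refused whole. The fingers move at their own pace and stop on an object; "force" is the grip in N (left out, the last holds). Time passes only in rows, so rows that repeat a pose let the fingers close. It gives the time, the measured TCP pose, the force and the opening at its end, in the units of the state.
- r.get_state(): the state, without advancing time (a new reading comes with each control period).
- vision.snapshot(name): name is "scene" or "top" or "wrist"; returns the picture (420x560x3 uint8, blue, green, red); there is no depth.
- vision.camera_params(name): a dict with "intrinsics" (3x3 intrinsics, pixels), "D" ([k1, k2, p1, p2, k3] as OpenCV has them; the pictures are not rectified), "extrinsics" (4x4, takes a point from world to camera coordinates). Camera axes: x right, y down, z forward; pixel columns grow to the right and rows downward; lengths in m; the calibration is good to about 2 mm. A picture is of the moment at which its call begins: read the wrist's pose just before it. camera_params takes no time and is no camera call; for the wrist camera it gives the pose at the moment of the call.
- order.finish_job(): hands the job in, once; it reports no verdict.
Trained networks look in the newest picture that a camera, given by its name, has taken for a name from the list of things; names that differ only in an ending like _2 or _b are one class to them, and where a whole thing is asked for, a point or a joint stands for the part that bears it (a point fixed in the world has none). Each returns a list of dicts, best first, with "score" (0 to 1); they miss things now and then, are a little off and sometimes report something else, mostly with a low value. They report only what shows in the picture. A call takes as long as a camera call. They do not tell look-alikes from the thing itself.
- nets.boxes_of(camera, label): "location" ([row, column] as shares, 0 to 1, of the picture: columns of its width, rows of its height, amid what is visible of it).
- nets.trace(camera, label): "region" (420x560 bool, what is visible of it) and "location" ([row, column] as shares, 0 to 1, of the picture: columns of its width, rows of its height, amid what is visible of it).
The state is a dict: "clock": time; "q": joint angles; "qd": joint speeds; "joint_torque": joint torques, N m; "tool_pos": TCP position; "eef_rot": TCP orientation; "contact_force": force on the tool from outside, world axes, zero at the start; "moment": the same for the moment, N m; "opening": opening from 0.0 (shut) to 1.0 (fully open).
Only numpy, scipy, OpenCV 4.12 (cv2) and the standard library are available. Lean on these libraries where they do the work, as an engineer would, in place of code of your own. Each camera call takes 0.05 s, during which the arm holds its last target.

## Task

Lock the carousel foot: push the blue-headed lock pin along its V-groove until its end touches the stop on the hub. Then take the big R-clip with the red coil out of its wooden stand and press its straight leg down through the cross hole in the pin until the bow springs over the pin and the clip's collar sits on it. Let go, leaving the pin fully home and the clip seated, and do not disturb the bottle, jar and dish.

Things in the scene. Friction and masses are not known exactly. Their poses are not given: they have to be found in the camera images.
- foot: Fixed dark green foot of a bottle carousel: base plate 110 x 235 x 12 mm from y = -107 to +128 mm. Origin on the table, z up. Its y axis is the level direction in which the lock pin is pushed, x is level across the pin. The pin's axis is at x = 0, 70 mm above the table. From -y to +y the plate carries V-block, fork, a free gap for the clip (42 mm), hub with stop pad.
- v_block (a point): Middle of the V-groove block at the height of its top (71 mm above the table): aluminium, 74 mm long along the foot's y (y = -55 to +19 mm), 64 mm wide. Fixed; axes as the foot's.
- fork (a point): Top middle of the dark steel fork plate through which the pin runs: 8 mm thick (foot's y = 23 to 31 mm), 55 mm wide, top 88 mm above the table. Fixed; axes as the foot's.
- stop_pad (a point): Middle of the face of the round steel stop pad (34 mm across) that the pin's end touches when home; foot's y = 73 mm, 70 mm above the table. Behind it is the round green hub, 60 mm across, 90 mm high, centre at foot's y = 105 mm, its flared base 92 mm across. Fixed; axes as the foot's.
- lock_pin (a joint): Travel of the lock pin along the foot's +y, m: 0 = drawn right out, 0.040 = fully home, its end touching the stop pad. It starts 28 to 40 mm short of home. It slides with about 3 N of friction, stays where it is left, and is keyed so that it neither rolls nor lifts out.
- pin_head (a point): Middle of the flat outer face of the pin's blue head, the face to push on (towards the foot's +y). The head is a disc 42 mm across and 14 mm thick, on the pin's axis 70 mm above the table; nothing stands behind it. With the pin home this point is at y = -75 mm of the foot, and the head's front is 6 mm from the V-block. Axes as the foot's.
- pin_hole (a point): Centre of the cross hole in the steel lock pin, on the pin's axis; moves with the pin. The pin is 28 mm in diameter and 134 mm long without the head; the hole is round, 9.5 mm in diameter, vertical, right through, 28 mm from the pin's inner end and 120 mm from the head's outer face. Axes as the foot's.
- hole_home (a point): Fixed point where the cross hole's centre is when the pin is home: x = 0, y = 45 mm, z = 70 mm of the foot, in the middle of the pin between fork and hub. Axes as the foot's.
- clip_coil (a point): Centre of the red-dipped coil at the top of the R-clip, the place to grip: 32 mm across, 12 mm thick along the clip's y: close the fingers along the clip's y, from above, firmly (80 N). The clip is 6 mm steel wire bent flat in its own x-z plane, 120 mm tall, 90 g. z points up from the leg's tip to the coil, x from the straight leg to the bow. The leg's axis is 10 mm to the -x side.
- clip_tip (a point): Tip of the clip's straight leg, 104 mm below the coil's centre and 10 mm to its -x side. The last 10 mm is 4 mm thick and rounded, the rest 6 mm. A steel collar 15 mm across is fixed on the leg, its underside 60 mm above the tip; it rests on the pin's top when the clip is home. Axes: the clip's.
- clip_seat (a point): Point on the straight leg's axis, 46 mm above its tip, which is at the cross hole's centre (up to 2 mm aside) when the clip is fully home. The clip goes on upright with its plane across the pin (clip y along the pin), either way round. Pressing it on takes about 5 to 15 N, starting some 30 mm after the tip enters the hole. Axes: the clip's.
- clip_bow_end (a point): Flared lower end of the relaxed bow, 22 mm to the +x side of the straight leg's axis and 20 mm above its tip. The springy bow is hollowed to fit round one side of the pin and reaches 25 mm from the leg's axis. Does not follow the bow's flexing. Axes: the clip's.
- clip_bow (a joint): Opening of the clip's springy bow, rad: 0 = relaxed, grows as the bow is forced away from the straight leg, about 0.1 as it passes over the widest part of the pin; springs back to about 0.01 on the pin.
- stand: Fixed wooden stand for the clip, 62 (x) x 56 (y) x 48 mm high, origin on the table beneath the clip's leg tip (the block reaches from x = -19 to +43 mm); z up. The clip stands upright in a 7.8 mm wide slot along x, its tip 8 mm above the table, axes as the stand's within 0.05 rad; lift it straight up by 50 mm or more to clear.
- amber_bottle: Bystander: brown glass bottle, 64 mm across, 150 mm tall, loose; origin at its foot.
- white_jar: Bystander: white jar with a blue lid, 72 mm across, 85 mm tall, loose; origin at its foot.
- dish: Bystander: white ceramic dish, 84 mm across, 45 mm tall, loose; origin at its foot.
Things that resemble listed ones, but are neither listed nor needed, are in the scene too. Of the things that look like the part that bears clip_coil, the largest one is meant.

How it is judged:
By the outcome, as a careful person would: the job done as asked, in the order asked, and still so for the second after the job is handed in, with the robot touching nothing.
It also fails if it takes over 58 s, if anything falls off the work surface, if the arm or the gripper's body presses on something with over 40 N, if the wrist force passes 120 N, or if a joint passes its speed limit or range.

## Working session

There is one attempt and no reset: what is moved stays moved. The work goes in short steps, Python scripts to look and compute and a tool call to move; the robot and the scene stay as the last step left them, time stands still between calls to the robot, and variables do not carry over. Pictures are saved under pics/ and viewed, and the job is handed in when it is done.

Besides the shell and the picture viewer there is one more tool, called after "Call:" in YAML: its name, and indented under it one key for each argument. send_rows: Moves the arm, as the interface text tells. Its arguments: {"type":"object","properties":{"series":{"type":"array"},"force":{"type":"number"}},"required":["series"]}

```bash
ls; mkdir -p pics
python3 - <<'E'
from plant import r, vision, order, nets
import cv2
s=r.get_state(); print(s)
for n in ["scene","top"]:
    im=vision.snapshot(n); cv2.imwrite(f"pics/{n}0.png",im)
    p=vision.camera_params(n); print(n,p)
    for l in ["pin_head","clip_coil","stand","foot","fork","stop_pad","v_block","amber_bottle","white_jar","dish"]:
        try: print(l,[(round(d['score'],2),[round(d['location'][0]*420),round(d['location'][1]*560)]) for d in nets.boxes_of(n,l)][:4])
        except Exception as e: print(l,e)
E
```

```text
pics
{'clock': 0.0, 'q': array([-1.09817884,  0.68997563, -0.1945389 ,  1.56637013,  0.15728413,
        0.90249525, -0.21507399]), 'qd': array([-4.49788391e-04, -3.86759295e-04, -1.14977059e-03, -6.55523333e-04,
        7.02102669e-04, -3.99588870e-05,  2.25841383e-03]), 'joint_torque': array([-1.56169306e-03, -5.27555144e+01, -1.26768060e+00, -1.53434533e+01,
       -5.27176692e-02,  6.36090888e-03,  1.77068428e-04]), 'tool_pos': array([0.26530538, 0.56520266, 0.2489089 ]), 'eef_rot': array([ 8.44025089e-01,  5.36302888e-01, -7.53166492e-04,  5.42777276e-04]), 'contact_force': array([-0.17596174,  0.91678463, -0.78429794]), 'moment': array([ 0.04285759, -0.02699825,  0.0321041 ]), 'opening': 0.9999693217468374}
scene {'intrinsics': array([[419.00615731,   0.        , 275.78473999],
       [  0.        , 419.00615731, 207.93232552],
       [  0.        ,   0.        ,   1.        ]]), 'D': array([-0.02383053,  0.        ,  0.        ,  0.        ,  0.        ]), 'extrinsics': array([[-0.85553429,  0.51753323, -0.0148469 ,  0.5389055 ],
       [ 0.37542903,  0.60036457, -0.70612706, 
[... 743 characters left out ...]
 array([-0.07070602,  0.        ,  0.        ,  0.        ,  0.        ]), 'extrinsics': array([[-0.0028356 , -0.99965358,  0.02616637, -0.04595107],
       [-0.9831982 , -0.00198889, -0.1825304 ,  0.61702799],
       [ 0.18251921, -0.02624431, -0.98285196,  0.73111452],
       [ 0.        ,  0.        ,  0.        ,  1.        ]])}
pin_head [(0.72, [261, 379])]
clip_coil [(0.6, [279, 229]), (0.57, [269, 161]), (0.57, [334, 161])]
stand [(0.8, [267, 171])]
foot [(0.72, [268, 343]), (0.51, [261, 379])]
fork [(0.6, [271, 347])]
stop_pad [(0.98, [270, 348])]
v_block [(0.87, [270, 346]), (0.75, [262, 377])]
amber_bottle [(0.75, [150, 174])]
white_jar [(0.87, [160, 264])]
dish [(0.6, [163, 331])]
```

View pics/scene0.png

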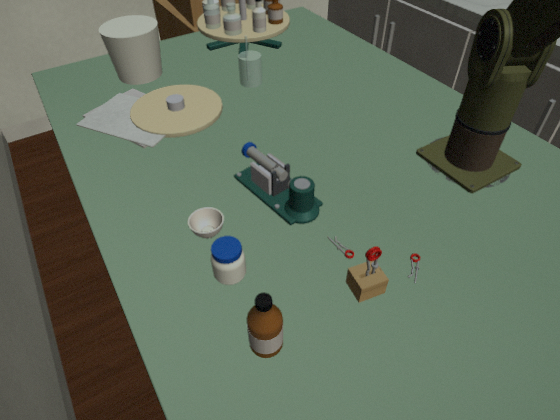

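View pics/top0.png

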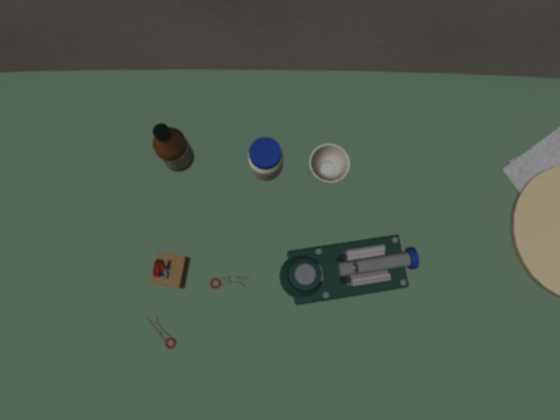

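Run:
```python
import cv2
t=cv2.imread('pics/top0.png'); s=cv2.imread('pics/scene0.png')
cv2.imwrite('pics/topz.png',cv2.resize(t[225:315,270:430],None,fx=5,fy=5,interpolation=cv2.INTER_CUBIC))
cv2.imwrite('pics/topc.png',cv2.resize(t[240:300,140:200],None,fx=9,fy=9,interpolation=cv2.INTER_CUBIC))
cv2.imwrite('pics/scz.png',cv2.resize(s[135:225,225:330],None,fx=6,fy=6,interpolation=cv2.INTER_CUBIC))
cv2.imwrite('pics/scc.png',cv2.resize(s[235:305,335:405],None,fx=8,fy=8,interpolation=cv2.INTER_CUBIC))
```

```text
(no output)
```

View pics/topz.png

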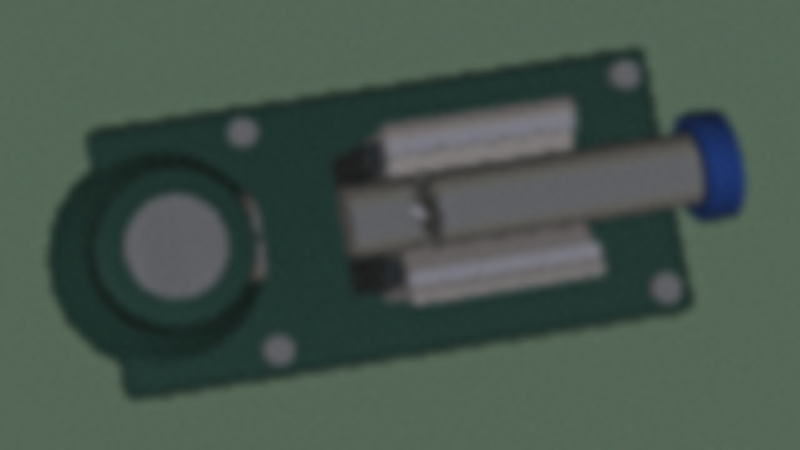

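View pics/topc.png

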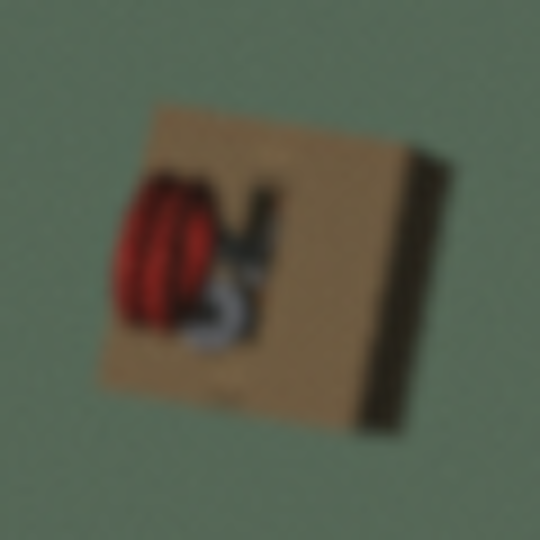

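View pics/scz.png

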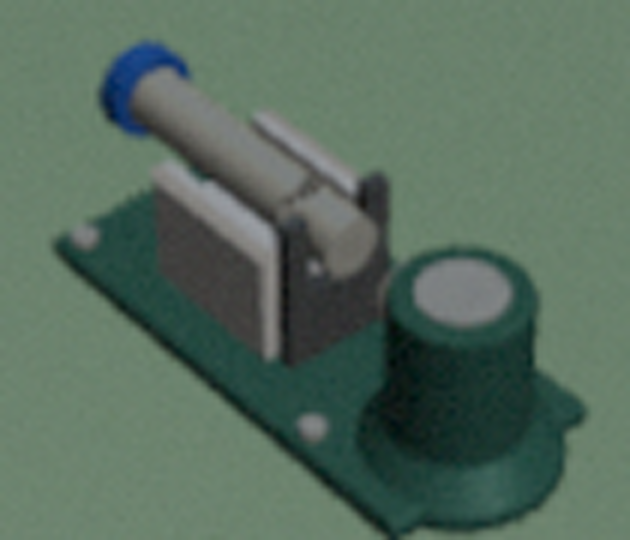

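View pics/scc.png

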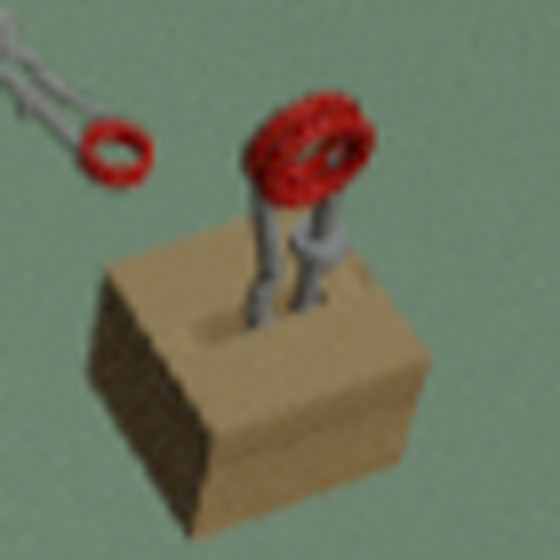

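```bash
cat > h.py <<'E'
import numpy as np, cv2
from scipy.optimize import least_squares
from scipy.spatial.transform import Rotation as R
def proj(p,P):
    P=np.atleast_2d(np.asarray(P,float)); E=p['extrinsics']
    uv,_=cv2.projectPoints(P,cv2.Rodrigues(E[:3,:3])[0],E[:3,3],p['intrinsics'],p['D']); return uv[:,0]
def ray(p,uv):
    n=cv2.undistortPoints(np.array([[uv]],float),p['intrinsics'],p['D'])[0,0]
    E=p['extrinsics'];d=E[:3,:3].T@np.array([n[0],n[1],1]);o=-E[:3,:3].T@E[:3,3];return o,d
def atz(p,uv,z):
    o,d=ray(p,uv);return o+d*(z-o[2])/d[2]
def tri(obs):
    A=np.zeros((3,3));b=np.zeros(3)
    for p,uv in obs:
        o,d=ray(p,uv);d/=np.linalg.norm(d);M=np.eye(3)-np.outer(d,d);A+=M;b+=M@o
    return np.linalg.solve(A,b)
def un(z,off,f): return (np.asarray(z,float)+.5)/f-.5+np.array(off)
def W(pose,P):
    P=np.atleast_2d(np.asarray(P,float));c,s=np.cos(pose[2]),np.sin(pose[2])
    return np.c_[pose[0]+c*P[:,0]-s*P[:,1],pose[1]+s*P[:,0]+c*P[:,1],P[:,2]]
E
python3 - <<'E'
from plant import vision
from h import *
T=vision.camera_params('top');S=vision.camera_params('scene')
ft=[((90,130),(55,128,12)),((130,397),(-55,128,12)),((643,48),(55,-107,12)),((690,312),(-55,-107,12)),((177,246),(0,105,90))]
fs=[((60,243),(55,-107,12)),((395,535),(55,128,12)),((585,410),(-55,128,12)),((462,291),(0,105,90))]
st=[((157,105),(43,28,48)),((415,148),(43,-28,48)),((360,435),(-19,-28,48)),((100,388),(-19,28,48))]
ss=[((107,268),(43,-28,48)),((210,437),(43,28,48)),((430,358),(-19,28,48)),((265,215),(-19,-28,48))]
def fit(a,ao,af,b,bo,bf,x0):
    ua=un([q[0] for q in a],ao,af);ub=un([q[0] for q in b],bo,bf)
    Pa=np.array([q[1] for q in a])/1000;Pb=np.array([q[1] for q in b])/1000
    for m in 'TSB':
        f=lambda x:np.r_[(proj(T,W(x,Pa))-ua).ravel()*(m!='S'),(proj(S,W(x,Pb))-ub).ravel()*(m!='T')]
        r=least_squares(f,x0);print(m,r.x.round(4));
    print(r.fun.reshape(-1,2).round(1).tolist());return r.x
F=fit(ft,(270,225),5,fs,(225,135),6,[.5,-.2,.1])
G=fit(st,(140,240),9,ss,(335,235),8,[.5,.25,.1])
coil=tri([(T,un((165,250),(140,240),9)),(S,un((312,150),(335,235),8))]);print('coil',coil)
print('topray at .112',atz(T,un((165,250),(140,240),9),.112),'sc',atz(S,un((312,150),(335,235),8),.112))
print('coil expected',W(G,[.01,0,.112]))
# pin head: outer face centre candidates
hs=un((130,92),(225,135),6);ht=un((733,165),(270,225),5)
for t in (0,.006,.012):
    P=W(F,[[0,-.075-.04+t,.07],[0,-.075-.04+t+.014,.07],[0,.045-.04+t,.084]]);print(t,((proj(T,P)+.5-[270,225])*5).round(),((proj(S,P)+.5-[225,135])*6).round())
np.save('F.npy',F);np.save('G.npy',G)
E
```

```text
T [ 0.5239 -0.1844  0.1425]
S [ 0.5241 -0.1825  0.1365]
B [ 0.5239 -0.184   0.1413]
[[-1.1, -0.5], [-1.1, 0.6], [0.5, -0.2], [1.2, 0.1], [-0.4, -0.2], [-1.4, -1.1], [-0.5, -0.8], [1.2, -0.7], [0.1, 0.6]]
T [ 0.5071  0.1813 -0.158 ]
S [ 0.5117  0.181  -0.0983]
B [ 0.509   0.181  -0.1331]
[[-0.0, -0.7], [-0.3, -1.6], [0.3, -1.4], [0.5, -0.2], [-1.1, 0.3], [0.5, 0.1], [-0.5, -0.7], [4.9, -3.0]]
coil [0.51846404 0.18105684 0.1131281 ]
topray at .112 [0.51871806 0.18120983 0.112     ] sc [0.51751837 0.18059273 0.112     ]
coil expected [[0.51888477 0.17963023 0.112     ]]
0 [[738. 163.]
 [703. 169.]
 [440. 207.]] [[132.  77.]
 [150.  91.]
 [301. 183.]]
0.006 [[723. 166.]
 [688. 171.]
 [424. 209.]] [[140.  83.]
 [159.  98.]
 [311. 190.]]
0.012 [[708. 168.]
 [673. 173.]
 [409. 212.]] [[148.  89.]
 [167. 104.]
 [320. 197.]]
```

```bash
cat >> h.py <<'E'
def delta(tgt,yaw,s=None):
    """tgt world xyz, yaw deg of tool x"""
    from plant import r
    s=s or r.get_state(); M=R.from_quat(s['eef_rot']).as_matrix(); p=np.array(s['tool_pos'])
    y0=np.degrees(np.arctan2(M[1,0],M[0,0])); d=M.T@(np.array(tgt)-p)*100
    t=(y0-yaw+180)%360-180
    print('pos',p.round(4),'yaw',round(y0,2),'tilt',np.degrees(np.arccos(-M[2,2])).round(2),'F',np.round(s['contact_force'],1),'op',round(s['opening'],3),'clk',round(s['clock'],2))
    print('delta cm',d.round(2),'turn',round(t,2),'q',np.round(s['q'],2))
E
python3 - <<'E'
from h import *
from plant import vision
delta([.50,.18,.27],82)
p=vision.camera_params('wrist');E=p['extrinsics'];print('wrist cam pos',-E[:3,:3].T@E[:3,3],'dir',E[2,:3],p['intrinsics'][0,0])
E
```

```text
pos [0.2655 0.5658 0.2497] yaw 64.86 tilt 0.0 F [0.1 0.2 0.4] op 1.003 clk 1.1
delta cm [-24.96  37.62  -2.03] turn -17.14 q [-1.1   0.69 -0.19  1.57  0.16  0.9  -0.22]
wrist cam pos [0.20318025 0.59447586 0.3856469 ] dir [ 0.23786637 -0.1123825  -0.96477446] 292.0231489218607
```

Call:
send_rows:
  series:
    - {"delta_pos": [-5, 7.5, -0.4], "turn": -5, "jaw": 0}
    - {"delta_pos": [-10, 15, -0.8], "turn": -10, "jaw": 0}
    - {"delta_pos": [-15, 22.6, -1.2], "turn": -17, "jaw": 0}
    - {"delta_pos": [-20, 30, -1.6], "turn": -17, "jaw": 0}
    - {"delta_pos": [-25, 37.6, -2], "turn": -17, "jaw": 0}
    - {"delta_pos": [-25, 37.6, -2], "turn": -17, "jaw": 0}
    - {"delta_pos": [-25, 37.6, -2], "turn": -17, "jaw": 0}
    - {"delta_pos": [-25, 37.6, -2], "turn": -17, "jaw": 0}

```text
clock: 1.77
tool_pos: [0.439, 0.2793, 0.2648]
eef_rot: [0.755, 0.655, 0.0, 0.0]
contact_force: [0.6, 0.5, -0.2]
opening: 1.002
```

Call:
send_rows:
  series:
    - {"delta_pos": [0, 0, 0], "turn": 0, "jaw": 1}
    - {"delta_pos": [0, 0, 0], "turn": 0, "jaw": 1}
    - {"delta_pos": [0, 0, 0], "turn": 0, "jaw": 1}
    - {"delta_pos": [0, 0, 0], "turn": 0, "jaw": 1}

```text
clock: 2.1
tool_pos: [0.4372, 0.2829, 0.2646]
eef_rot: [0.755, 0.656, 0.0, -0.001]
contact_force: [-1.1, 0.9, -0.2]
opening: 0.722
```

Run:
```python
from h import *
delta([.50,.18,.27],82)
```

```text
pos [0.4372 0.2829 0.2646] yaw 82.03 tilt 0.08 F [-1.1  0.9 -0.2] op 0.722 clk 2.1
delta cm [-9.32  7.64 -0.56] turn 0.03 q [-0.45  0.54 -0.33  1.86  0.24  0.78  0.52]
```

Call:
send_rows:
  series:
    - {"delta_pos": [-3, 2.5, -0.5], "turn": 0, "jaw": 1}
    - {"delta_pos": [-6.2, 5.1, -0.5], "turn": 0, "jaw": 1}
    - {"delta_pos": [-9.3, 7.6, -0.5], "turn": 0, "jaw": 1}
    - {"delta_pos": [-9.3, 7.6, -0.5], "turn": 0, "jaw": 1}
    - {"delta_pos": [-9.3, 7.6, -0.5], "turn": 0, "jaw": 1}
    - {"delta_pos": [-9.3, 7.6, -0.5], "turn": 0, "jaw": 1}
    - {"delta_pos": [-9.3, 7.6, -0.5], "turn": 0, "jaw": 1}

```text
clock: 2.68
tool_pos: [0.4991, 0.181, 0.2695]
eef_rot: [0.754, 0.657, 0.0, -0.001]
contact_force: [-0.0, 0.2, 0.1]
opening: 0.193
```

Run:
```python
from h import *
from plant import vision,r
import pickle
delta([.50,.18,.27],82)
p=vision.camera_params('wrist');im=vision.snapshot('wrist');pickle.dump(p,open('w1.pkl','wb'))
cv2.imwrite('pics/w1.png',im)
print(proj(p,[[.5185,.1805,.112],[.509,.181,.048]]))
```

```text
pos [0.4991 0.181  0.2695] yaw 82.12 tilt 0.09 F [-0.   0.2  0.1] op 0.193 clk 2.68
delta cm [-0.09  0.1  -0.05] turn 0.12 q [-0.22  0.55 -0.34  1.82  0.24  0.81  0.75]
[[278.14531819 221.30557362]
 [277.1045833  199.37654061]]
```

View pics/w1.png

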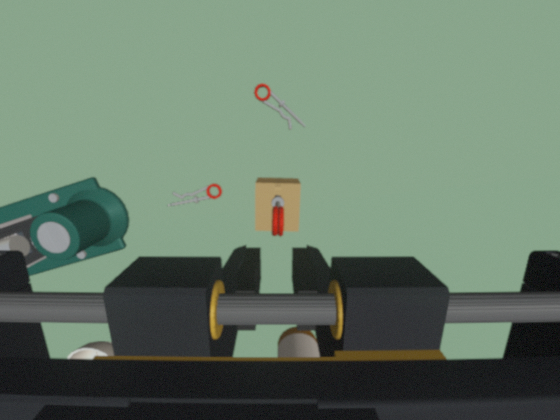

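Run:
```python
from h import *
F=np.load('F.npy')
w=W(F,[[0,-.145,.27],[0,-.145,.07],[0,-.109,.07],[0,.045,.07]]);print(w.round(4))
delta(w[0],np.degrees(F[2]))
```

```text
[[ 0.5443 -0.3275  0.27  ]
 [ 0.5443 -0.3275  0.07  ]
 [ 0.5392 -0.2919  0.07  ]
 [ 0.5176 -0.1394  0.07  ]]
pos [0.4992 0.1808 0.2696] yaw 82.12 tilt 0.08 F [-0.3  0.4  0.2] op 0.147 clk 2.73
delta cm [-49.74  11.44  -0.11] turn 74.02 q [-0.22  0.55 -0.34  1.82  0.24  0.81  0.75]
```

Call:
send_rows:
  series:
    - {"delta_pos": [-4, 0.9, 0], "turn": 7, "jaw": 1}
    - {"delta_pos": [-8, 1.8, 0], "turn": 14, "jaw": 1}
    - {"delta_pos": [-12, 2.7, 0], "turn": 21, "jaw": 1}
    - {"delta_pos": [-16, 3.6, 0], "turn": 28, "jaw": 1}
    - {"delta_pos": [-20, 4.6, 0], "turn": 35, "jaw": 1}
    - {"delta_pos": [-24, 5.5, 0], "turn": 42, "jaw": 1}
    - {"delta_pos": [-28, 6.4, 0], "turn": 49, "jaw": 1}
    - {"delta_pos": [-32, 7.3, 0], "turn": 56, "jaw": 1}

```text
clock: 3.4
tool_pos: [0.5275, -0.1487, 0.2697]
eef_rot: [0.975, 0.223, 0.0, -0.0]
contact_force: [0.4, -0.1, -0.0]
opening: 0.005
```

Run:
```python
from h import *
F=np.load('F.npy')
w=W(F,[[0,-.145,.20]])
delta(w[0],np.degrees(F[2]))
```

```text
pos [ 0.5275 -0.1487  0.2697] yaw 25.72 tilt 0.06 F [ 0.4 -0.1 -0. ] op 0.005 clk 3.4
delta cm [-6.25 16.84  6.95] turn 17.63 q [ 0.23  0.56 -0.07  1.78  0.05  0.8   0.59]
```

Call:
send_rows:
  series:
    - {"delta_pos": [-1.4, 3.7, 1.5], "turn": 6, "jaw": 1}
    - {"delta_pos": [-2.8, 7.4, 3], "turn": 12, "jaw": 1}
    - {"delta_pos": [-4.2, 11.1, 4.5], "turn": 17.6, "jaw": 1}
    - {"delta_pos": [-5.6, 14.8, 6], "turn": 17.6, "jaw": 1}
    - {"delta_pos": [-6.2, 16.8, 7], "turn": 17.6, "jaw": 1}
    - {"delta_pos": [-6.2, 16.8, 7], "turn": 17.6, "jaw": 1}
    - {"delta_pos": [-6.2, 16.8, 7], "turn": 17.6, "jaw": 1}

```text
clock: 3.98
tool_pos: [0.5448, -0.3265, 0.1984]
eef_rot: [0.997, 0.072, -0.001, -0.001]
contact_force: [-0.7, 1.9, -0.1]
opening: 0.004
```

Run:
```python
from h import *
from plant import vision
import pickle
F=np.load('F.npy')
w=W(F,[[0,-.145,.07]])
delta(w[0],np.degrees(F[2]))
p=vision.camera_params('wrist');im=vision.snapshot('wrist');pickle.dump(p,open('w2.pkl','wb'))
for y in (-.115,-.109,-.103): cv2.drawMarker(im,tuple(proj(p,W(F,[0,y,.091]))[0].round().astype(int).tolist()),(0,255,255),0,5)
for a in (-55,55):
  cv2.drawMarker(im,tuple(proj(p,W(F,[a/1000,-.107,.012]))[0].round().astype(int).tolist()),(0,255,255),0,7)
cv2.imwrite('pics/w2.png',im)
```

```text
pos [ 0.5448 -0.3265  0.1984] yaw 8.25 tilt 0.1 F [-0.7  1.9 -0.1] op 0.004 clk 3.98
delta cm [-0.04  0.11 12.84] turn 0.16 q [ 0.47  0.76  0.    1.59 -0.    0.8   0.61]
```

View pics/w2.png

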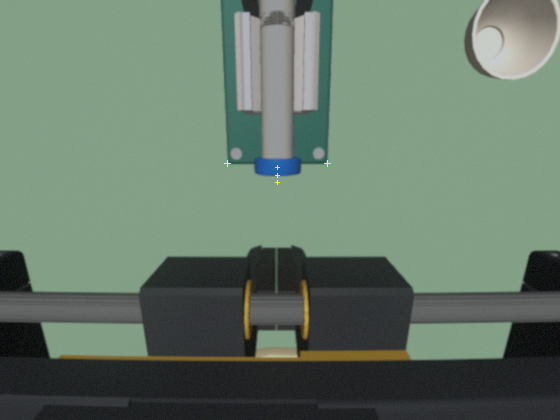

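Call:
send_rows:
  series:
    - {"delta_pos": [0, 0.1, 3.5], "turn": 0, "jaw": 1}
    - {"delta_pos": [0, 0.1, 7], "turn": 0, "jaw": 1}
    - {"delta_pos": [0, 0.1, 10], "turn": 0, "jaw": 1}
    - {"delta_pos": [0, 0.1, 12.8], "turn": 0, "jaw": 1}
    - {"delta_pos": [0, 0.1, 12.8], "turn": 0, "jaw": 1}
    - {"delta_pos": [0, 0.1, 12.8], "turn": 0, "jaw": 1}

```text
clock: 4.53
tool_pos: [0.5453, -0.3252, 0.0713]
eef_rot: [0.997, 0.074, -0.001, -0.001]
contact_force: [0.1, -0.4, 0.1]
opening: 0.004
```

Run:
```python
from h import *
F=np.load('F.npy')
w=W(F,[[0,-.12,.07],[0,-.09,.07]])
delta(w[0],np.degrees(F[2]))
delta(w[1],np.degrees(F[2]))
```

```text
pos [ 0.5453 -0.3252  0.0713] yaw 8.45 tilt 0.16 F [ 0.1 -0.4  0.1] op 0.004 clk 4.53
delta cm [-0.12 -2.28  0.14] turn 0.35 q [ 0.47  0.94 -0.    1.66  0.    0.55  0.61]
pos [ 0.5453 -0.3252  0.0713] yaw 8.45 tilt 0.16 F [ 0.1 -0.4  0.1] op 0.004 clk 4.53
delta cm [-0.1  -5.28  0.15] turn 0.35 q [ 0.47  0.94 -0.    1.66  0.    0.55  0.61]
```

Call:
send_rows:
  series:
    - {"delta_pos": [-0.1, -0.6, 0], "turn": 0.3, "jaw": 1}
    - {"delta_pos": [-0.1, -1.2, 0], "turn": 0.3, "jaw": 1}
    - {"delta_pos": [-0.1, -1.8, 0], "turn": 0.3, "jaw": 1}
    - {"delta_pos": [-0.1, -2.3, 0], "turn": 0.3, "jaw": 1}
    - {"delta_pos": [-0.1, -2.8, 0], "turn": 0.3, "jaw": 1}
    - {"delta_pos": [-0.1, -3.3, 0], "turn": 0.3, "jaw": 1}
    - {"delta_pos": [-0.1, -3.8, 0], "turn": 0.3, "jaw": 1}
    - {"delta_pos": [-0.1, -4.2, 0], "turn": 0.3, "jaw": 1}

```text
clock: 5.2
tool_pos: [0.5385, -0.287, 0.0721]
eef_rot: [0.998, 0.069, 0.001, 0.001]
contact_force: [1.7, -2.5, 2.9]
opening: 0.004
```

Run:
```python
from h import *
from plant import vision
F=np.load('F.npy')
w=W(F,[[0,-.085,.07]])
delta(w[0],np.degrees(F[2]))
p=vision.camera_params('wrist');im=vision.snapshot('wrist')
cv2.imwrite('pics/w3.png',im)
```

```text
pos [ 0.5385 -0.287   0.0721] yaw 7.94 tilt 0.13 F [ 1.7 -2.5  2.9] op 0.004 clk 5.2
delta cm [ 0.   -1.91  0.2 ] turn -0.15 q [ 0.41  0.91  0.01  1.74 -0.01  0.49  0.56]
```

View pics/w3.png

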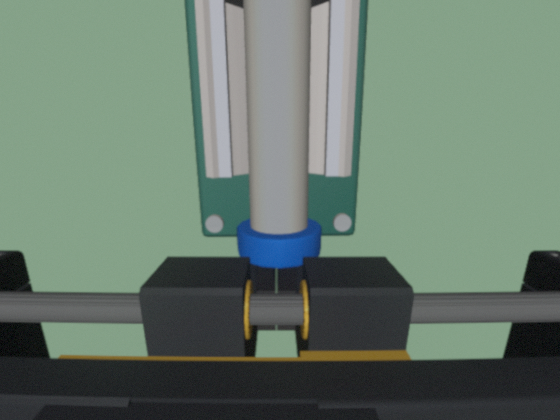

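Call:
send_rows:
  series:
    - {"delta_pos": [0, -0.4, 0.1], "turn": 0, "jaw": 1}
    - {"delta_pos": [0, -0.8, 0.1], "turn": 0, "jaw": 1}
    - {"delta_pos": [0, -1.2, 0.1], "turn": 0, "jaw": 1}
    - {"delta_pos": [0, -1.4, 0.1], "turn": 0, "jaw": 1}
    - {"delta_pos": [0, -1.5, 0.1], "turn": 0, "jaw": 1}

```text
clock: 5.67
tool_pos: [0.5356, -0.271, 0.0703]
eef_rot: [0.998, 0.07, -0.0, -0.0]
contact_force: [1.2, -3.6, 1.6]
opening: 0.004
```

Call:
send_rows:
  series:
    - {"delta_pos": [0, -0.15, 0], "turn": 0, "jaw": 1}
    - {"delta_pos": [0, -0.3, 0], "turn": 0, "jaw": 1}
    - {"delta_pos": [0, -0.3, 0], "turn": 0, "jaw": 1}

```text
clock: 5.92
tool_pos: [0.5354, -0.2697, 0.0703]
eef_rot: [0.998, 0.069, 0.0, 0.001]
contact_force: [2.3, -5.1, 1.8]
opening: 0.005
```

Call:
send_rows:
  series:
    - {"delta_pos": [0, -0.15, 0], "turn": 0, "jaw": 1}
    - {"delta_pos": [0, -0.2, 0], "turn": 0, "jaw": 1}
    - {"delta_pos": [0, -0.2, 0], "turn": 0, "jaw": 1}

```text
clock: 6.17
tool_pos: [0.5354, -0.2696, 0.0704]
eef_rot: [0.998, 0.069, 0.001, 0.002]
contact_force: [2.6, -7.9, -2.3]
opening: 0.007
```

Run:
```python
from h import *
F=np.load('F.npy')
w=W(F,[[0,-.085,.07]])
delta(w[0],np.degrees(F[2]))
```

```text
pos [ 0.5354 -0.2696  0.0704] yaw 7.87 tilt 0.24 F [ 2.6 -7.9 -2.3] op 0.007 clk 6.17
delta cm [ 0.07 -0.14  0.04] turn -0.22 q [ 0.38  0.91  0.01  1.78 -0.02  0.46  0.54]
```

Call:
send_rows:
  series:
    - {"delta_pos": [0, -0.2, 0], "turn": 0, "jaw": 1}
    - {"delta_pos": [0, -0.4, 0], "turn": 0, "jaw": 1}
    - {"delta_pos": [0, -0.4, 0], "turn": 0, "jaw": 1}

```text
clock: 6.42
tool_pos: [0.5354, -0.2695, 0.0706]
eef_rot: [0.998, 0.068, 0.002, 0.005]
contact_force: [3.6, -14.7, -6.0]
opening: 0.005
```

Call:
send_rows:
  series:
    - {"delta_pos": [0, 1, 0], "turn": 0, "jaw": 1}
    - {"delta_pos": [0, 3, 0], "turn": 0, "jaw": 1}
    - {"delta_pos": [0, 5, -2], "turn": 0, "jaw": 1}
    - {"delta_pos": [0, 5, -6], "turn": 0, "jaw": 0.7}
    - {"delta_pos": [0, 5, -10], "turn": 0, "jaw": 0.5}
    - {"delta_pos": [0, 5, -14], "turn": 0, "jaw": 0.5}
    - {"delta_pos": [0, 5, -17], "turn": 0, "jaw": 0.5}
    - {"delta_pos": [0, 5, -17], "turn": 0, "jaw": 0.5}

```text
clock: 7.08
tool_pos: [0.5439, -0.3126, 0.2465]
eef_rot: [0.998, 0.07, 0.004, 0.002]
contact_force: [0.7, -0.0, 0.5]
opening: 0.359
```

Run:
```python
from h import *
from plant import vision
F=np.load('F.npy')
w=W(F,[[0,0.045,.25]])
delta(w[0],98)
for n in ('wrist','top','scene'):
  p=vision.camera_params(n);im=vision.snapshot(n)
  pts=proj(p,W(F,[[0,.045,.084],[0,-.075,.091],[0,.073,.084]])); print(n,pts.round(1))
  f=1 if n=='wrist' else 5
  if n=='wrist': x0,y0=0,0
  elif n=='top': x0,y0,im=270,225,im[225:315,270:430]
  else: x0,y0,im=225,135,im[135:225,225:330]
  im=cv2.resize(im,None,fx=f,fy=f,interpolation=cv2.INTER_CUBIC)
  for q in pts: cv2.drawMarker(im,(int((q[0]+.5-x0)*f),int((q[1]+.5-y0)*f)),(0,255,255),0,8)
  cv2.imwrite(f'pics/{n}4.png',im)
```

```text
pos [ 0.5439 -0.3126  0.2465] yaw 7.99 tilt 0.51 F [ 0.7 -0.   0.5] op 0.359 clk 7.08
delta cm [ -0.2  -17.52  -0.42] turn -90.01 q [ 0.44  0.69  0.01  1.58 -0.01  0.87  0.6 ]
wrist [[273.7  10.6]
 [274.2 146.8]
 [273.5 -24.8]]
top [[336.4 269. ]
 [400.4 259.3]
 [321.5 271.2]]
scene [[285.1 172.9]
 [255.1 147.8]
 [292.7 178.7]]
```

View pics/wrist4.png

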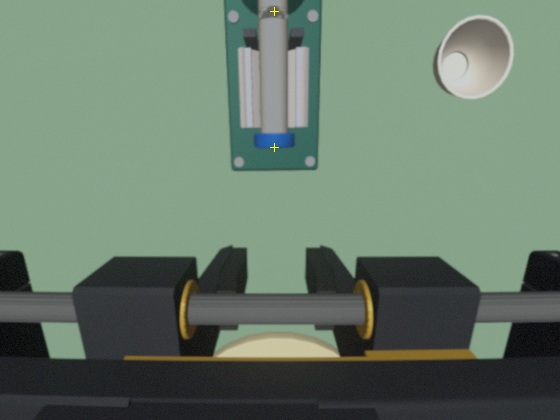

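View pics/top4.png

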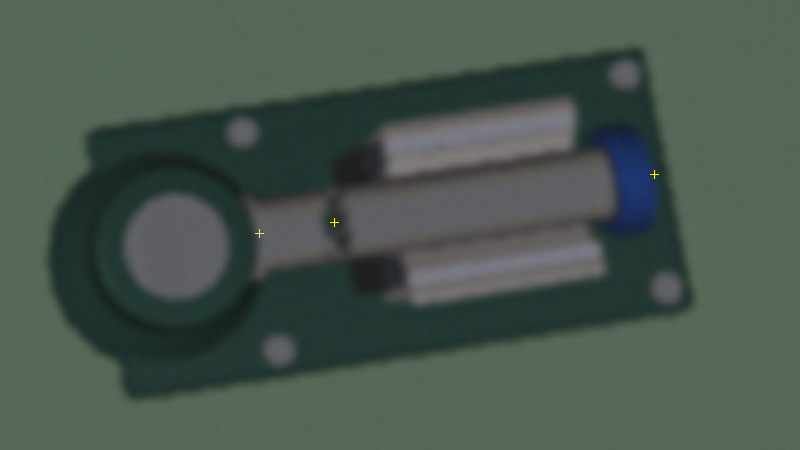

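View pics/scene4.png

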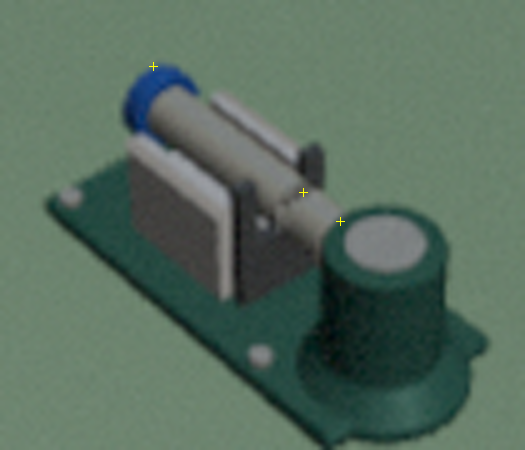

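Run:
```python
from h import *
F=np.load('F.npy')
delta(W(F,[[0.05,0.045,.16]])[0],98)
```

```text
pos [ 0.5404 -0.3109  0.2394] yaw 8.01 tilt 0.21 F [-0.9  0.7 -1.2] op 0.488 clk 7.23
delta cm [  5.14 -17.28   7.98] turn -89.99 q [ 0.44  0.7   0.01  1.58 -0.01  0.86  0.6 ]
```

Call:
send_rows:
  series:
    - {"delta_pos": [1.2, -4, 0], "turn": -7, "jaw": 0.5}
    - {"delta_pos": [2.4, -8, 0], "turn": -14, "jaw": 0.5}
    - {"delta_pos": [3.6, -12, 0], "turn": -21, "jaw": 0.5}
    - {"delta_pos": [4.6, -15, 0], "turn": -28, "jaw": 0.5}
    - {"delta_pos": [5.1, -17.3, 0], "turn": -35, "jaw": 0.5}
    - {"delta_pos": [5.1, -17.3, 0], "turn": -42, "jaw": 0.5}
    - {"delta_pos": [5.1, -17.3, 0], "turn": -49, "jaw": 0.5}
    - {"delta_pos": [5.1, -17.3, 0], "turn": -56, "jaw": 0.5}

```text
clock: 7.9
tool_pos: [0.5662, -0.1323, 0.238]
eef_rot: [0.846, 0.533, -0.002, -0.002]
contact_force: [0.1, -0.4, -0.9]
opening: 0.502
```

Call:
send_rows:
  series:
    - {"delta_pos": [0, 0, 1.5], "turn": -7, "jaw": 0.5}
    - {"delta_pos": [0, 0, 3], "turn": -14, "jaw": 0.5}
    - {"delta_pos": [0, 0, 4.5], "turn": -21, "jaw": 0.5}
    - {"delta_pos": [0, 0, 6], "turn": -28, "jaw": 0.5}
    - {"delta_pos": [0, 0, 7], "turn": -34, "jaw": 0.5}
    - {"delta_pos": [0, 0, 8], "turn": -34, "jaw": 0.5}
    - {"delta_pos": [0, 0, 8], "turn": -34, "jaw": 0.5}
    - {"delta_pos": [0, 0, 8], "turn": -34, "jaw": 0.5}

```text
clock: 8.57
tool_pos: [0.5669, -0.1335, 0.1591]
eef_rot: [0.657, 0.754, -0.001, -0.002]
contact_force: [0.2, -0.3, -0.7]
opening: 0.499
```

Run:
```python
from h import *
from plant import vision
import pickle
F=np.load('F.npy')
delta(W(F,[[0.05,0.045,.16]])[0],98)
p=vision.camera_params('wrist');im=vision.snapshot('wrist');pickle.dump(p,open('w5.pkl','wb'))
cv2.imwrite('pics/w5raw.png',im)
pts=proj(p,W(F,[[0,.045,.084],[0,.073,.084],[0,.105,.09]])); print(pts.round(1))
x0,y0=180,80;f=4
im=cv2.resize(im[y0:y0+150,x0:x0+200],None,fx=f,fy=f,interpolation=cv2.INTER_CUBIC)
for q in pts: cv2.drawMarker(im,(int((q[0]+.5-x0)*f),int((q[1]+.5-y0)*f)),(0,255,255),0,8)
cv2.imwrite('pics/w5.png',im)
```

```text
pos [ 0.5669 -0.1335  0.1591] yaw 97.84 tilt 0.2 F [ 0.2 -0.3 -0.7] op 0.499 clk 8.57
delta cm [ 0.11  0.03 -0.09] turn -0.16 q [ 0.37  0.77 -0.38  1.77  0.42  0.68  1.46]
[[276.9 162.3]
 [316.  162.1]
 [362.9 162.8]]
```

View pics/w5raw.png

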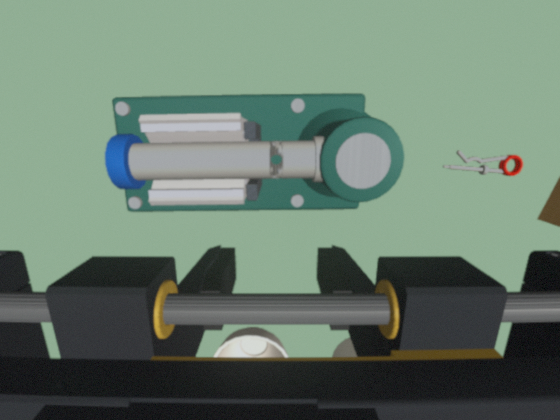

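View pics/w5.png

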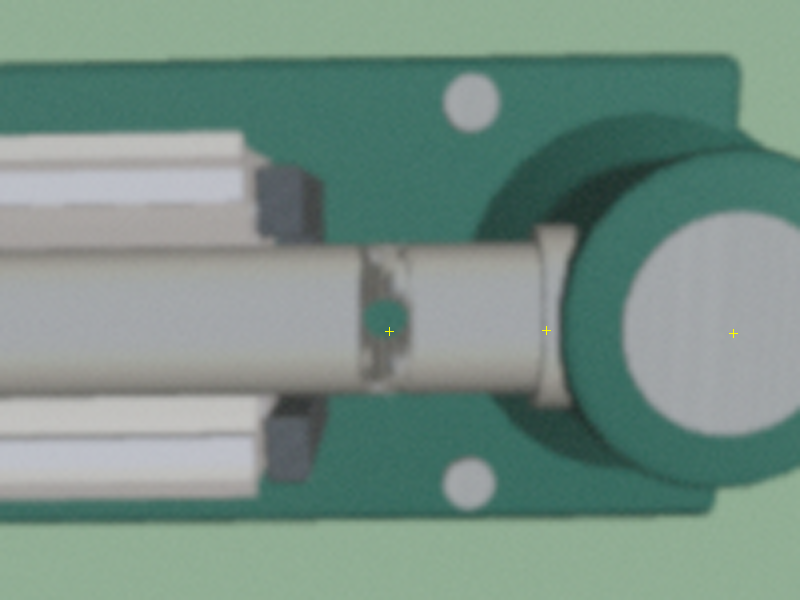

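Run:
```python
from h import *
import pickle
p=pickle.load(open('w5.pkl','rb'));F=np.load('F.npy')
u=lambda a:un(a,(180,80),4)
print('hole',atz(p,u((385,317)),.084),'model',W(F,[0,.045,.084]))
print('hub',atz(p,u((733,323)),.09),'model',W(F,[0,.105,.09]))
for q,l in (((471,102),1),((469,483),1)): print('bolts',atz(p,u(q),.014))
print('corner',atz(p,u((738,58)),.012),W(F,[-.055,.128,.012]))
im=cv2.imread('pics/w1.png');p1=pickle.load(open('w1.pkl','rb'))
im=cv2.resize(im[170:245,230:330],None,fx=8,fy=8,interpolation=cv2.INTER_CUBIC);cv2.imwrite('pics/w1z.png',im)
```

```text
hole [ 0.51524995 -0.14046926  0.084     ] model [[ 0.5175526  -0.13941059  0.084     ]]
hub [ 0.50749366 -0.08040354  0.09      ] model [[ 0.50910292 -0.08000855  0.09      ]]
bolts [ 0.46997174 -0.12688911  0.014     ]
bolts [ 0.55772576 -0.11373552  0.014     ]
corner [ 0.45183506 -0.06794705  0.012     ] [[ 0.45141201 -0.0649833   0.012     ]]
```

View pics/w1z.png

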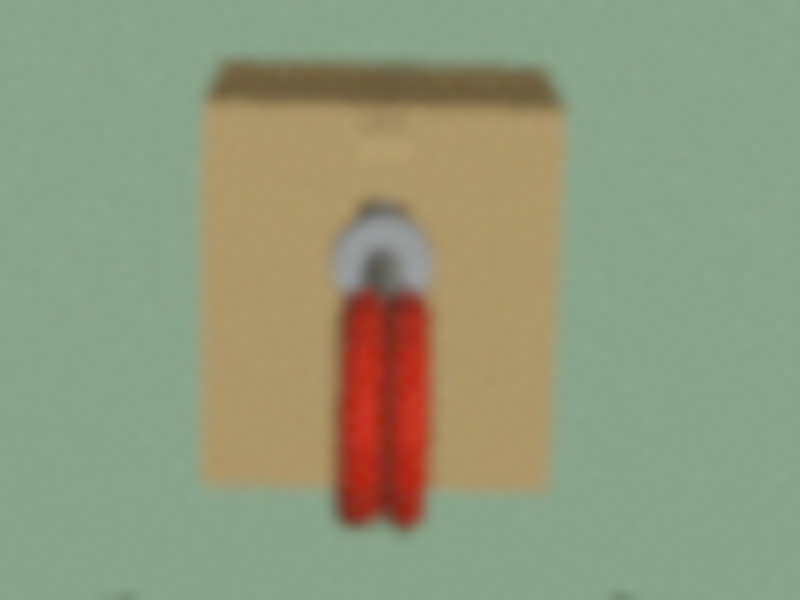

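Run:
```python
from h import *
delta([.518,.180,.18],81)
```

```text
pos [ 0.5676 -0.1336  0.16  ] yaw 97.86 tilt 0.08 F [-0.2 -0.1  0.5] op 0.5 clk 8.62
delta cm [31.75 -0.63 -1.98] turn 16.86 q [ 0.37  0.77 -0.38  1.77  0.42  0.68  1.46]
```

Call:
send_rows:
  series:
    - {"delta_pos": [3.5, 0, -2], "turn": 6, "jaw": 0.5}
    - {"delta_pos": [7.5, -0.2, -2], "turn": 12, "jaw": 0.5}
    - {"delta_pos": [11.5, -0.3, -2], "turn": 16.9, "jaw": 0.5}
    - {"delta_pos": [15.5, -0.4, -2], "turn": 16.9, "jaw": 0.5}
    - {"delta_pos": [19.5, -0.5, -2], "turn": 16.9, "jaw": 0.5}
    - {"delta_pos": [23.5, -0.6, -2], "turn": 16.9, "jaw": 0.5}
    - {"delta_pos": [27.5, -0.6, -2], "turn": 16.9, "jaw": 0.5}
    - {"delta_pos": [31.7, -0.6, -2], "turn": 16.9, "jaw": 0.5}

```text
clock: 9.28
tool_pos: [0.518, 0.1807, 0.1815]
eef_rot: [0.761, 0.649, 0.001, 0.0]
contact_force: [0.8, 0.5, -1.3]
opening: 0.496
```

Call:
send_rows:
  series:
    - {"delta_pos": [0, 0, 0], "turn": 0, "jaw": 0.5}
    - {"delta_pos": [0, 0, 0], "turn": 0, "jaw": 0.5}
    - {"delta_pos": [0, 0, 0], "turn": 0, "jaw": 0.5}

```text
clock: 9.53
tool_pos: [0.5183, 0.1784, 0.181]
eef_rot: [0.76, 0.65, 0.0, 0.001]
contact_force: [-0.7, -0.3, -0.8]
opening: 0.501
```

Run:
```python
from h import *
from plant import vision
delta([.518,.180,.104],81)
p=vision.camera_params('wrist');im=vision.snapshot('wrist')
cv2.imwrite('pics/w6.png',im);print(proj(p,[[.518,.18,.128],[.518,.18,.112]]))
```

```text
pos [0.5183 0.1784 0.181 ] yaw 81.03 tilt 0.06 F [-0.7 -0.3 -0.8] op 0.501 clk 9.53
delta cm [ 0.16 -0.07  7.7 ] turn 0.03 q [-0.27  0.69 -0.24  1.87  0.27  0.62  0.74]
[[278.66322028 237.15815858]
 [278.49778133 229.76984555]]
```

View pics/w6.png

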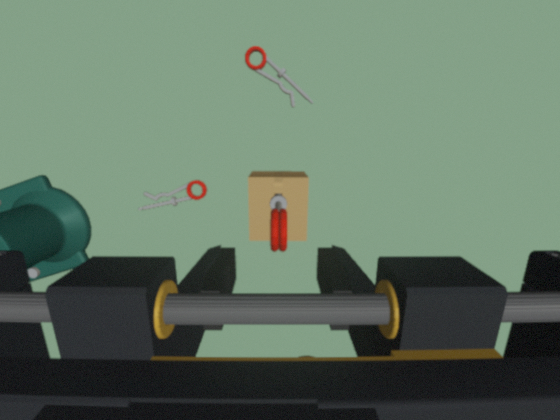

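Call:
send_rows:
  series:
    - {"delta_pos": [0.15, 0, 2], "turn": 0, "jaw": 0.5}
    - {"delta_pos": [0.15, 0, 4], "turn": 0, "jaw": 0.5}
    - {"delta_pos": [0.15, 0, 6], "turn": 0, "jaw": 0.5}
    - {"delta_pos": [0.15, 0, 7.2], "turn": 0, "jaw": 0.5}
    - {"delta_pos": [0.15, 0, 7.7], "turn": 0, "jaw": 0.5}
    - {"delta_pos": [0.15, 0, 7.7], "turn": 0, "jaw": 0.5}

```text
clock: 10.08
tool_pos: [0.5183, 0.1781, 0.1026]
eef_rot: [0.761, 0.649, -0.001, 0.0]
contact_force: [0.3, -0.3, 0.0]
opening: 0.505
```

Call:
send_rows:
  series:
    - {"delta_pos": [0, 0, 0], "turn": 0, "jaw": 0.7}
    - {"delta_pos": [0, 0, 0], "turn": 0, "jaw": 0.8}
    - {"delta_pos": [0, 0, 0], "turn": 0, "jaw": 0.85}
    - {"delta_pos": [0, 0, 0], "turn": 0, "jaw": 0.9}
    - {"delta_pos": [0, 0, 0], "turn": 0, "jaw": 1}
    - {"delta_pos": [0, 0, 0], "turn": 0, "jaw": 1}
    - {"delta_pos": [0, 0, 0], "turn": 0, "jaw": 1}
    - {"delta_pos": [0, 0, 0], "turn": 0, "jaw": 1}
  force: 60

```text
clock: 10.75
tool_pos: [0.5187, 0.1807, 0.1038]
eef_rot: [0.76, 0.65, 0.001, 0.0]
contact_force: [0.7, 0.9, 3.0]
opening: 0.13
```

Run:
```python
from h import *
from plant import vision
delta([.518,.180,.104],81)
p=vision.camera_params('wrist');im=vision.snapshot('wrist')
cv2.imwrite('pics/w7.png',im)
```

```text
pos [0.5187 0.1807 0.1038] yaw 81.08 tilt 0.07 F [0.7 0.9 3. ] op 0.13 clk 10.75
delta cm [-0.08 -0.06 -0.02] turn 0.08 q [-0.31  0.81 -0.18  1.91  0.31  0.44  0.69]
```

View pics/w7.png

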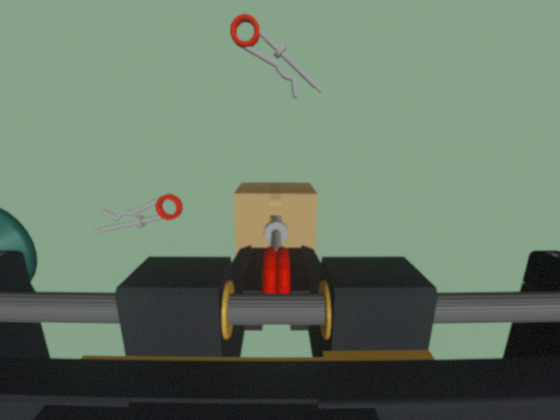

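Call:
send_rows:
  series:
    - {"delta_pos": [0, 0, -0.8], "turn": 0, "jaw": 1}
    - {"delta_pos": [0, 0, -2], "turn": 0, "jaw": 1}
    - {"delta_pos": [0, 0, -4], "turn": 0, "jaw": 1}
    - {"delta_pos": [0, 0, -6], "turn": 0, "jaw": 1}
    - {"delta_pos": [0, 0, -8], "turn": 0, "jaw": 1}
    - {"delta_pos": [0, 0, -11], "turn": 0, "jaw": 1}
    - {"delta_pos": [0, 0, -14], "turn": 0, "jaw": 1}
    - {"delta_pos": [0, 0, -14], "turn": 0, "jaw": 1}

```text
clock: 11.47
tool_pos: [0.5209, 0.1814, 0.2489]
eef_rot: [0.76, 0.65, 0.004, 0.001]
contact_force: [0.8, 0.5, -0.6]
opening: 0.129
```

Run:
```python
from h import *
from plant import vision
F=np.load('F.npy')
# target TCP so tip (tool y -10mm) above hole; clip x=tool y
h=np.array([.5163,-.1400,.24]); t=np.radians(8.1); tcp=h+np.array([np.cos(t),np.sin(t),0])*.010
print(tcp)
delta(tcp,98.1)
for n in ('wrist','scene'):
  im=vision.snapshot(n); cv2.imwrite(f'pics/{n}8.png',im)
```

```text
[ 0.52620024 -0.13859099  0.24      ]
pos [0.5209 0.1814 0.2489] yaw 81.03 tilt 0.53 F [ 0.8  0.5 -0.6] op 0.129 clk 11.47
delta cm [-31.53   5.51   0.77] turn -17.07 q [-0.25  0.6  -0.28  1.8   0.22  0.77  0.77]
```

View pics/wrist8.png

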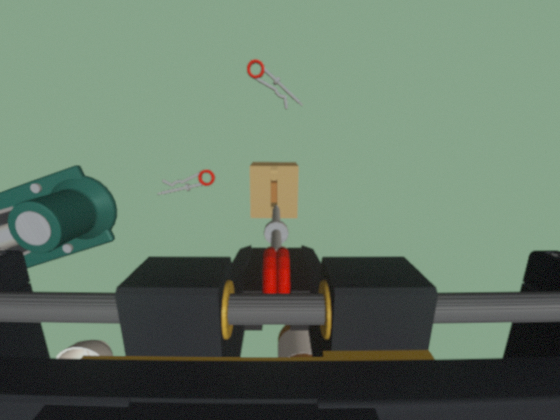

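View pics/scene8.png

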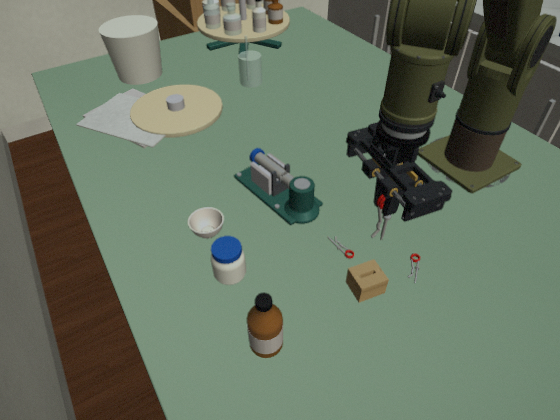

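Call:
send_rows:
  series:
    - {"delta_pos": [-4, 0.7, 0], "turn": -5, "jaw": 1}
    - {"delta_pos": [-8, 1.4, 0], "turn": -10, "jaw": 1}
    - {"delta_pos": [-12, 2.1, 0], "turn": -15, "jaw": 1}
    - {"delta_pos": [-16, 2.8, 0], "turn": -17.1, "jaw": 1}
    - {"delta_pos": [-20, 3.5, 0], "turn": -17.1, "jaw": 1}
    - {"delta_pos": [-24, 4.2, 0.2], "turn": -17.1, "jaw": 1}
    - {"delta_pos": [-28, 4.9, 0.4], "turn": -17.1, "jaw": 1}
    - {"delta_pos": [-31, 5.4, 0.8], "turn": -17.1, "jaw": 1}

```text
clock: 12.23
tool_pos: [0.5218, -0.1387, 0.2339]
eef_rot: [0.656, 0.755, -0.002, -0.001]
contact_force: [0.3, 0.9, -0.6]
opening: 0.13
```

Call:
send_rows:
  series:
    - {"delta_pos": [-0.5, 0.1, 0], "turn": 0, "jaw": 1}
    - {"delta_pos": [-0.5, 0.1, 0], "turn": 0, "jaw": 1}
    - {"delta_pos": [-0.5, 0.1, 0], "turn": 0, "jaw": 1}
    - {"delta_pos": [-0.5, 0.1, 0], "turn": 0, "jaw": 1}

```text
clock: 12.57
tool_pos: [0.525, -0.1368, 0.2349]
eef_rot: [0.654, 0.757, 0.0, -0.001]
contact_force: [0.3, 0.2, -0.7]
opening: 0.127
```

Run:
```python
from h import *
from plant import vision
import pickle
delta([.5262,-.1386,.24],98.1)
p=vision.camera_params('wrist');im=vision.snapshot('wrist');pickle.dump(p,open('w9.pkl','wb'))
cv2.imwrite('pics/w9raw.png',im)
x0,y0=200,150;f=5
cv2.imwrite('pics/w9.png',cv2.resize(im[y0:y0+115,x0:x0+155],None,fx=f,fy=f,interpolation=cv2.INTER_CUBIC))
```

```text
pos [ 0.525  -0.1368  0.2349] yaw 98.34 tilt 0.12 F [ 0.3  0.2 -0.7] op 0.127 clk 12.57
delta cm [-0.19  0.09 -0.51] turn 0.24 q [ 0.42  0.62 -0.4   1.82  0.33  0.76  1.56]
```

View pics/w9.png

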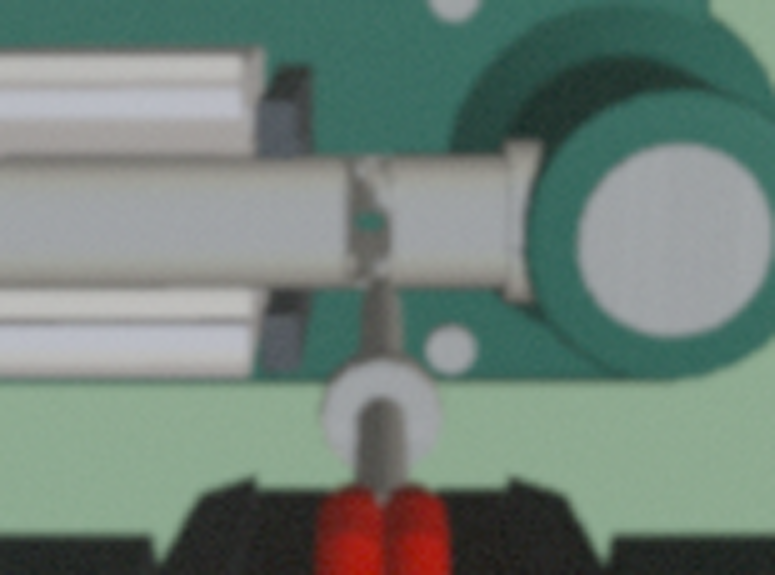

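```bash
cat >> h.py <<'E'
def rel(pk,tip,hole,ztip,off,f,tool_yaw,tcp=None):
    a=atz(pk,un(tip,off,f),ztip);b=atz(pk,un(hole,off,f),.084);d=(b-a)[:2]
    t=np.radians(tool_yaw);X=np.array([np.cos(t),np.sin(t)]);Y=np.array([np.sin(t),-np.cos(t)])
    print('tip',a.round(4),'hole',b.round(4),'move tool x,y mm',(1000*d@X).round(2),(1000*d@Y).round(2))
    if tcp is not None:
        e=(a-np.array(tcp))[:2];print('tip in tool mm',(1000*e@X).round(2),(1000*e@Y).round(2))
E
python3 - <<'E'
from h import *
import pickle
p=pickle.load(open('w9.pkl','rb'))
for rw in (283,287): rel(p,(381,rw),(371,222),.139,(200,150),5,98.34,[.525,-.1368,.2349])
E
```

```text
tip [ 0.5131 -0.1384  0.139 ] hole [ 0.5142 -0.1402  0.084 ] move tool x,y mm -1.97 0.84
tip in tool mm 0.12 -12.04
tip [ 0.5137 -0.1383  0.139 ] hole [ 0.5142 -0.1402  0.084 ] move tool x,y mm -1.96 0.17
tip in tool mm 0.12 -11.37
```

Call:
send_rows:
  series:
    - {"delta_pos": [-0.2, 0.05, 1], "turn": 0, "jaw": 1}
    - {"delta_pos": [-0.2, 0.05, 2], "turn": 0, "jaw": 1}
    - {"delta_pos": [-0.2, 0.05, 3], "turn": 0, "jaw": 1}
    - {"delta_pos": [-0.2, 0.05, 4], "turn": 0, "jaw": 1}
    - {"delta_pos": [-0.2, 0.05, 4], "turn": 0, "jaw": 1}
    - {"delta_pos": [-0.2, 0.05, 4], "turn": 0, "jaw": 1}

```text
clock: 13.12
tool_pos: [0.5255, -0.1408, 0.1944]
eef_rot: [0.655, 0.756, -0.0, -0.001]
contact_force: [-0.5, 0.8, -1.3]
opening: 0.129
```

Run:
```python
from h import *
from plant import vision
import pickle
delta([.5262,-.1386,.19],98.1)
p=vision.camera_params('wrist');im=vision.snapshot('wrist');pickle.dump(p,open('w10.pkl','wb'))
x0,y0=200,150;f=5
cv2.imwrite('pics/w10.png',cv2.resize(im[y0:y0+115,x0:x0+155],None,fx=f,fy=f,interpolation=cv2.INTER_CUBIC))
```

```text
pos [ 0.5255 -0.1408  0.1944] yaw 98.18 tilt 0.12 F [-0.5  0.8 -1.3] op 0.129 clk 13.12
delta cm [0.21 0.11 0.44] turn 0.08 q [ 0.4   0.68 -0.37  1.86  0.37  0.67  1.53]
```

View pics/w10.png

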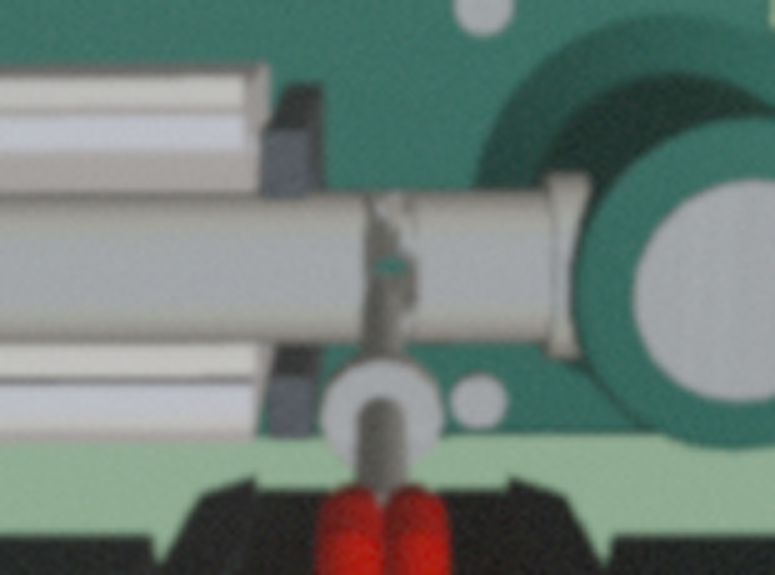

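```bash
sed -i 's/,\.084);d=/,zh);d=/; s/tool_yaw,tcp=None):/tool_yaw,tcp=None,zh=.07):/' h.py
python3 - <<'E'
from h import *
import pickle
F=np.load('F.npy');print(W(F,[0,.045,.07]))
p=pickle.load(open('w9.pkl','rb'))
rel(p,(381,285),(371,222),.139,(200,150),5,98.34,[.525,-.1368,.2349])
p=pickle.load(open('w5.pkl','rb'))
rel(p,(381,285),(385,317),.139,(180,80),4,98.34)
p=pickle.load(open('w10.pkl','rb'))
rel(p,(381,285),(390.5,266),.098,(200,150),5,98.18,[.5255,-.1408,.1944])
delta([.5275,-.1386,.19],98.1)
E
```

```text
[[ 0.5175526  -0.13941059  0.07      ]]
tip [ 0.5134 -0.1384  0.139 ] hole [ 0.517  -0.1399  0.07  ] move tool x,y mm -2.06 3.3
tip in tool mm 0.12 -11.71
tip [ 0.507  -0.1421  0.139 ] hole [ 0.5163 -0.1403  0.07  ] move tool x,y mm 0.47 9.44
tip [ 0.5138 -0.1425  0.098 ] hole [ 0.5168 -0.1403  0.07  ] move tool x,y mm 1.72 3.25
tip in tool mm 0.01 -11.77
pos [ 0.526  -0.1409  0.1951] yaw 98.17 tilt 0.04 F [-0.2 -0.2 -0.9] op 0.128 clk 13.17
delta cm [0.21 0.19 0.51] turn 0.07 q [ 0.4   0.68 -0.37  1.86  0.37  0.67  1.53]
```

Call:
send_rows:
  series:
    - {"delta_pos": [0.1, 0.15, 0], "turn": 0, "jaw": 1}
    - {"delta_pos": [0.18, 0.28, 0.2], "turn": 0, "jaw": 1}
    - {"delta_pos": [0.18, 0.28, 0.4], "turn": 0, "jaw": 1}
    - {"delta_pos": [0.18, 0.28, 0.4], "turn": 0, "jaw": 1}
    - {"delta_pos": [0.18, 0.28, 0.4], "turn": 0, "jaw": 1}
    - {"delta_pos": [0.18, 0.28, 0.4], "turn": 0, "jaw": 1}

```text
clock: 13.67
tool_pos: [0.5286, -0.139, 0.1915]
eef_rot: [0.655, 0.756, 0.0, 0.0]
contact_force: [-0.2, 0.7, -1.4]
opening: 0.128
```

Run:
```python
from h import *
from plant import vision
import pickle
delta([.5284,-.1386,.19],98.1)
for n,(x0,y0,w,h,f) in dict(wrist=(200,150,155,115,5),scene=(240,100,110,110,5)).items():
  p=vision.camera_params(n);im=vision.snapshot(n);pickle.dump(p,open(n+'11.pkl','wb'))
  cv2.imwrite(f'pics/{n}11.png',cv2.resize(im[y0:y0+h,x0:x0+w],None,fx=f,fy=f,interpolation=cv2.INTER_CUBIC))
```

```text
pos [ 0.5286 -0.139   0.1915] yaw 98.16 tilt 0.01 F [-0.2  0.7 -1.4] op 0.128 clk 13.67
delta cm [ 0.04 -0.01  0.15] turn 0.06 q [ 0.39  0.68 -0.37  1.86  0.37  0.67  1.52]
```

View pics/wrist11.png

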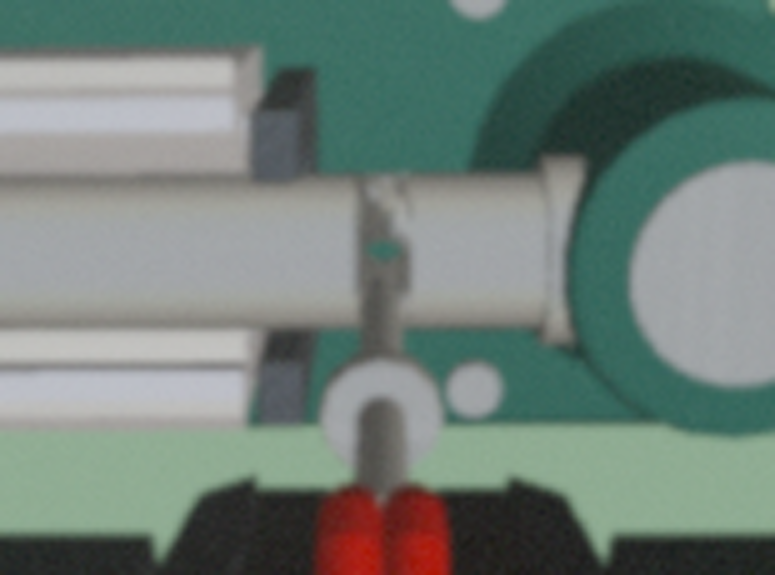

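View pics/scene11.png

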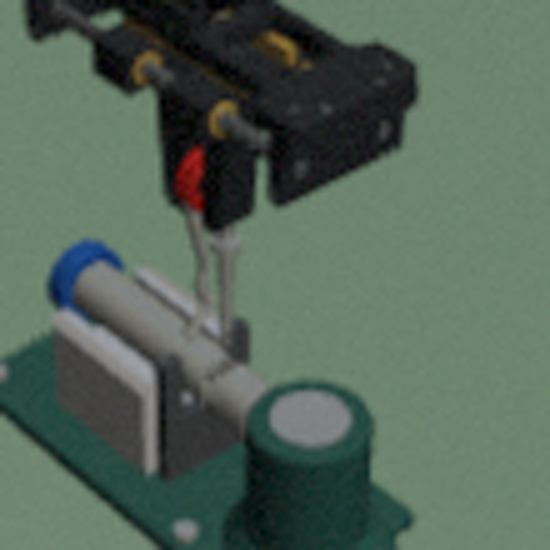

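Run:
```python
from h import *
import pickle
p=pickle.load(open('wrist11.pkl','rb'))
rel(p,(380.5,284),(385,250),.0955,(200,150),5,98.16,[.5286,-.139,.1915])
print((proj(p,[[.5168,-.1402,.084]])+.5-[200,150])*5)
```

```text
tip [ 0.5169 -0.1408  0.0955] hole [ 0.5167 -0.14    0.07  ] move tool x,y mm 0.77 -0.06
tip in tool mm -0.09 -11.84
[[384.5063438  268.40016061]]
```

Call:
send_rows:
  series:
    - {"delta_pos": [0.06, 0, 0.2], "turn": 0, "jaw": 1}
    - {"delta_pos": [0.06, 0, 0.6], "turn": 0, "jaw": 1}
    - {"delta_pos": [0.06, 0, 1], "turn": 0, "jaw": 1}
    - {"delta_pos": [0.06, 0, 1.4], "turn": 0, "jaw": 1}
    - {"delta_pos": [0.06, 0, 1.8], "turn": 0, "jaw": 1}
    - {"delta_pos": [0.06, 0, 1.8], "turn": 0, "jaw": 1}

```text
clock: 14.27
tool_pos: [0.5279, -0.1382, 0.1724]
eef_rot: [0.655, 0.756, -0.0, -0.001]
contact_force: [0.2, -0.1, -0.7]
opening: 0.129
```

Run:
```python
from h import *
from plant import vision
import pickle
delta([.5284,-.1386,.12],98.1)
for n,(x0,y0,w,h,f) in dict(wrist=(200,150,155,115,5),scene=(240,100,110,110,5)).items():
  p=vision.camera_params(n);im=vision.snapshot(n)
  cv2.imwrite(f'pics/{n}12.png',cv2.resize(im[y0:y0+h,x0:x0+w],None,fx=f,fy=f,interpolation=cv2.INTER_CUBIC))
```

```text
pos [ 0.5279 -0.1382  0.1724] yaw 98.17 tilt 0.1 F [ 0.2 -0.1 -0.7] op 0.129 clk 14.27
delta cm [-0.05  0.05  5.24] turn 0.07 q [ 0.38  0.71 -0.35  1.87  0.39  0.62  1.5 ]
```

View pics/wrist12.png

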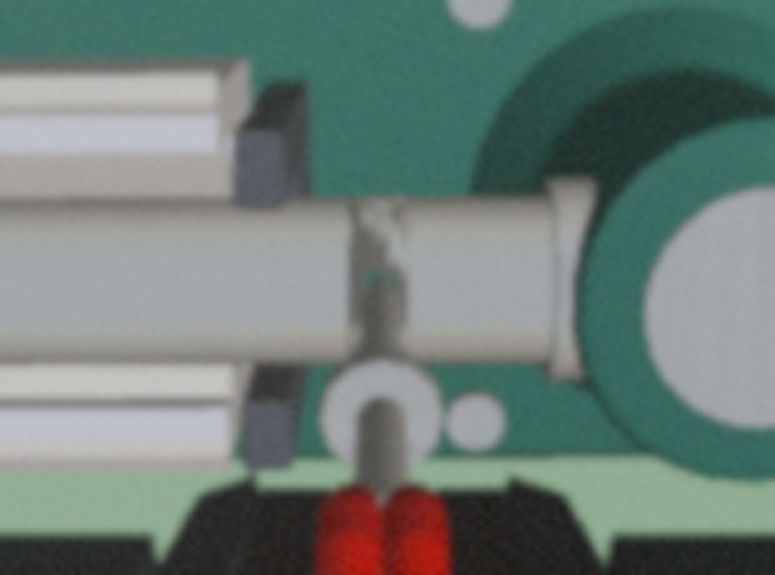

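View pics/scene12.png

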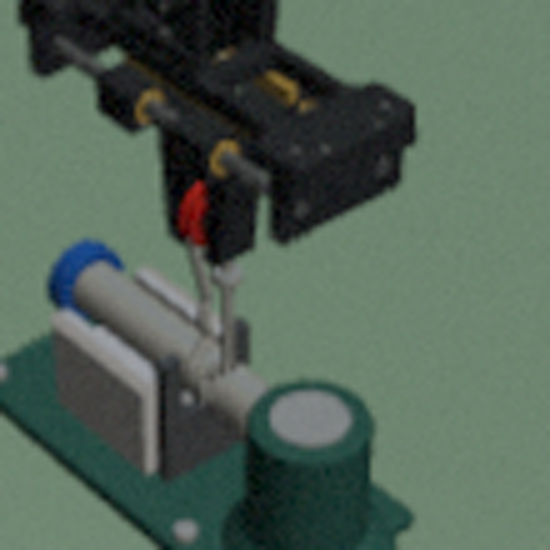

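Call:
send_rows:
  series:
    - {"delta_pos": [0, 0, 0.4], "turn": 0, "jaw": 1}
    - {"delta_pos": [0, 0, 0.8], "turn": 0, "jaw": 1}
    - {"delta_pos": [0, 0, 1.2], "turn": 0, "jaw": 1}
    - {"delta_pos": [0, 0, 1.2], "turn": 0, "jaw": 1}

```text
clock: 14.7
tool_pos: [0.5279, -0.1382, 0.1606]
eef_rot: [0.655, 0.756, -0.0, -0.001]
contact_force: [-0.6, -0.7, -0.6]
opening: 0.127
```

Call:
send_rows:
  series:
    - {"delta_pos": [0, 0, 0.4], "turn": 0, "jaw": 1}
    - {"delta_pos": [0, 0, 0.8], "turn": 0, "jaw": 1}
    - {"delta_pos": [0, 0, 1], "turn": 0, "jaw": 1}
    - {"delta_pos": [0, 0, 1], "turn": 0, "jaw": 1}

```text
clock: 15.03
tool_pos: [0.5281, -0.1382, 0.1509]
eef_rot: [0.655, 0.756, -0.0, -0.0]
contact_force: [0.5, -0.4, -1.6]
opening: 0.129
```

Run:
```python
from h import *
from plant import vision
import pickle
delta([.5284,-.1386,.12],98.1)
for n,(x0,y0,w,h,f) in dict(wrist=(200,150,155,115,5),scene=(240,100,110,110,5)).items():
  p=vision.camera_params(n);im=vision.snapshot(n)
  cv2.imwrite(f'pics/{n}13.png',cv2.resize(im[y0:y0+h,x0:x0+w],None,fx=f,fy=f,interpolation=cv2.INTER_CUBIC))
```

```text
pos [ 0.5281 -0.1382  0.1509] yaw 98.16 tilt 0.06 F [ 0.5 -0.4 -1.6] op 0.129 clk 15.03
delta cm [-0.04  0.03  3.09] turn 0.06 q [ 0.37  0.74 -0.33  1.89  0.41  0.57  1.48]
```

View pics/wrist13.png

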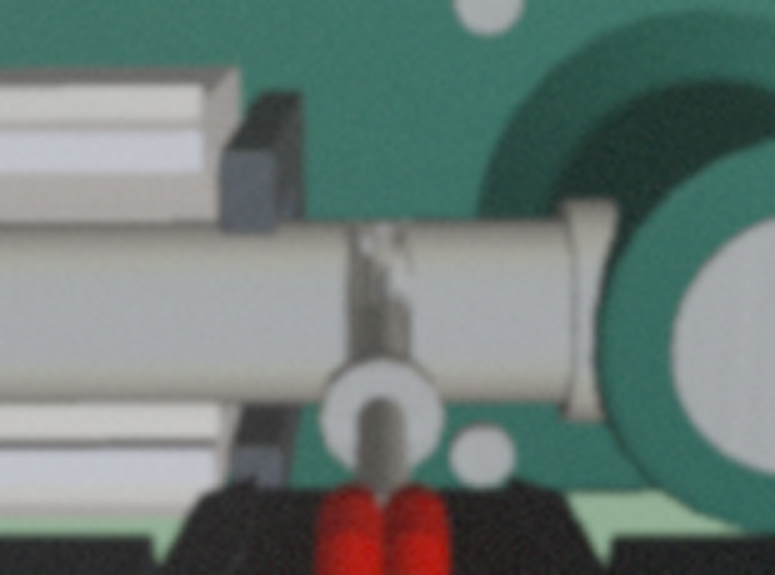

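View pics/scene13.png

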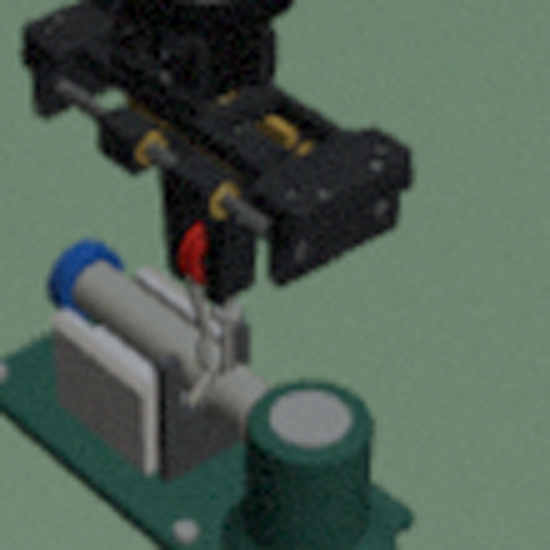

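Call:
send_rows:
  series:
    - {"delta_pos": [0, 0, 0.3], "turn": 0, "jaw": 1}
    - {"delta_pos": [0, 0, 0.6], "turn": 0, "jaw": 1}
    - {"delta_pos": [0, 0, 0.9], "turn": 0, "jaw": 1}
    - {"delta_pos": [0, 0, 1.2], "turn": 0, "jaw": 1}

```text
clock: 15.47
tool_pos: [0.5302, -0.1383, 0.1406]
eef_rot: [0.655, 0.756, 0.001, 0.002]
contact_force: [-0.7, -0.2, 15.6]
opening: 0.132
```

Call:
send_rows:
  series:
    - {"delta_pos": [0, 0, 0.3], "turn": 0, "jaw": 1}
    - {"delta_pos": [0, 0, 0.6], "turn": 0, "jaw": 1}
    - {"delta_pos": [0, 0, 0.9], "turn": 0, "jaw": 1}
    - {"delta_pos": [0, 0, 1], "turn": 0, "jaw": 1}

```text
clock: 15.8
tool_pos: [0.5292, -0.1382, 0.1291]
eef_rot: [0.655, 0.756, 0.001, 0.0]
contact_force: [1.9, -0.9, -1.5]
opening: 0.127
```

Call:
send_rows:
  series:
    - {"delta_pos": [0, 0, 0.2], "turn": 0, "jaw": 1}
    - {"delta_pos": [0, 0, 0.4], "turn": 0, "jaw": 1}
    - {"delta_pos": [0, 0, 0.5], "turn": 0, "jaw": 1}
    - {"delta_pos": [0, 0, 0.5], "turn": 0, "jaw": 1}

```text
clock: 16.13
tool_pos: [0.5288, -0.1381, 0.1241]
eef_rot: [0.655, 0.756, 0.0, 0.0]
contact_force: [2.8, -0.2, -3.4]
opening: 0.128
```

Run:
```python
from h import *
from plant import vision
import pickle
delta([.5284,-.1386,.12],98.1)
for n,(x0,y0,w,h,f) in dict(wrist=(200,150,155,115,5),scene=(240,100,110,110,5)).items():
  p=vision.camera_params(n);im=vision.snapshot(n)
  cv2.imwrite(f'pics/{n}14.png',cv2.resize(im[y0:y0+h,x0:x0+w],None,fx=f,fy=f,interpolation=cv2.INTER_CUBIC))
```

```text
pos [ 0.5288 -0.1381  0.1241] yaw 98.17 tilt 0.04 F [ 2.8 -0.2 -3.4] op 0.128 clk 16.13
delta cm [-0.04 -0.04  0.41] turn 0.07 q [ 0.35  0.79 -0.3   1.91  0.44  0.51  1.46]
```

View pics/wrist14.png

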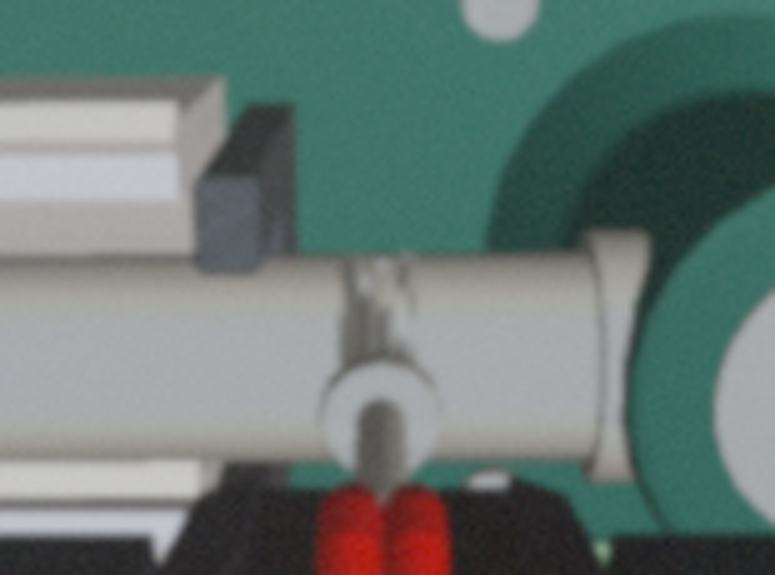

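View pics/scene14.png

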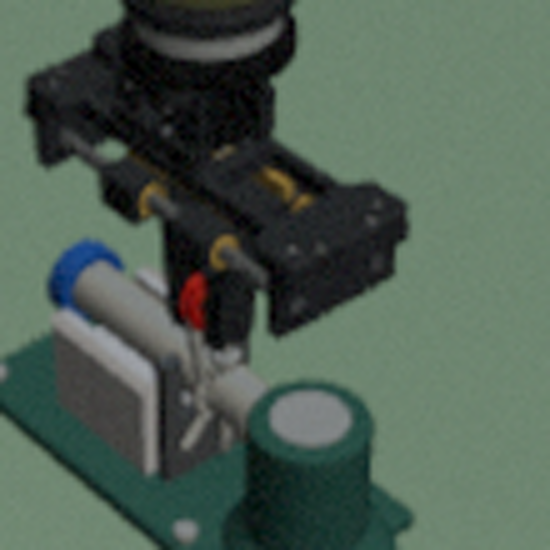

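Call:
send_rows:
  series:
    - {"delta_pos": [0, 0, 0.1], "turn": 0, "jaw": 1}
    - {"delta_pos": [0, 0, 0.2], "turn": 0, "jaw": 1}
    - {"delta_pos": [0, 0, 0.3], "turn": 0, "jaw": 1}
    - {"delta_pos": [0, 0, 0.3], "turn": 0, "jaw": 1}

```text
clock: 16.57
tool_pos: [0.5283, -0.1382, 0.1213]
eef_rot: [0.655, 0.756, -0.0, -0.0]
contact_force: [2.0, 0.1, -2.7]
opening: 0.129
```

Call:
send_rows:
  series:
    - {"delta_pos": [0, 0, 0.1], "turn": 0, "jaw": 1}
    - {"delta_pos": [0, 0, 0.2], "turn": 0, "jaw": 1}
    - {"delta_pos": [0, 0, 0.2], "turn": 0, "jaw": 1}

```text
clock: 16.82
tool_pos: [0.529, -0.1382, 0.12]
eef_rot: [0.655, 0.756, 0.0, 0.001]
contact_force: [1.5, 1.0, 5.4]
opening: 0.129
```

Force is rising as the collar seats; press a little more to confirm.

Call:
send_rows:
  series:
    - {"delta_pos": [0, 0, 0.1], "turn": 0, "jaw": 1}
    - {"delta_pos": [0, 0, 0.2], "turn": 0, "jaw": 1}
    - {"delta_pos": [0, 0, 0.2], "turn": 0, "jaw": 1}

```text
clock: 17.07
tool_pos: [0.5295, -0.1382, 0.1196]
eef_rot: [0.655, 0.756, 0.001, 0.001]
contact_force: [1.1, 0.4, 18.0]
opening: 0.134
```

Call:
send_rows:
  series:
    - {"delta_pos": [0, 0, -0.2], "turn": 0, "jaw": 1}
    - {"delta_pos": [0, 0, -0.2], "turn": 0, "jaw": 0.8}
    - {"delta_pos": [0, 0, -0.2], "turn": 0, "jaw": 0.75}
    - {"delta_pos": [0, 0, -0.2], "turn": 0, "jaw": 0.65}
    - {"delta_pos": [0, 0, -0.2], "turn": 0, "jaw": 0.5}
    - {"delta_pos": [0, 0, -0.2], "turn": 0, "jaw": 0.5}
    - {"delta_pos": [0, 0, -0.2], "turn": 0, "jaw": 0.5}

```text
clock: 17.65
tool_pos: [0.5281, -0.1384, 0.1191]
eef_rot: [0.655, 0.756, -0.0, -0.0]
contact_force: [-0.0, 0.5, 0.0]
opening: 0.496
```

Call:
send_rows:
  series:
    - {"delta_pos": [0, 0, -1], "turn": 0, "jaw": 0.5}
    - {"delta_pos": [0, 0, -2.5], "turn": 0, "jaw": 0.5}
    - {"delta_pos": [0, 0, -5], "turn": 0, "jaw": 0.5}
    - {"delta_pos": [0, 0, -8], "turn": 0, "jaw": 0.5}
    - {"delta_pos": [0, 0, -11], "turn": 0, "jaw": 0.5}
    - {"delta_pos": [0, -2, -13], "turn": 0, "jaw": 0.5}
    - {"delta_pos": [0, -4, -13], "turn": 0, "jaw": 0.5}
    - {"delta_pos": [0, -5, -13], "turn": 0, "jaw": 0.5}

```text
clock: 18.32
tool_pos: [0.4774, -0.146, 0.2514]
eef_rot: [0.655, 0.755, -0.0, 0.001]
contact_force: [-0.7, -0.2, -0.2]
opening: 0.498
```

Call:
send_rows:
  series:
    - {"delta_pos": [0, -3, 0], "turn": 0, "jaw": 0.5}
    - {"delta_pos": [0, -6, 0], "turn": 0, "jaw": 0.5}
    - {"delta_pos": [0, -6, 0], "turn": 0, "jaw": 0.5}
    - {"delta_pos": [0, -6, 0], "turn": 0, "jaw": 0.5}

```text
clock: 18.65
tool_pos: [0.4181, -0.1544, 0.2501]
eef_rot: [0.655, 0.755, -0.001, -0.0]
contact_force: [0.5, 0.1, -0.1]
opening: 0.496
```

Run:
```python
from h import *
from plant import vision
F=np.load('F.npy')
delta([.5284,-.1386,.12],98.1)
for n,(x0,y0,w,h,f) in dict(top=(270,225,160,90,5),scene=(225,120,105,105,5)).items():
  p=vision.camera_params(n);im=vision.snapshot(n);cv2.imwrite(f'pics/{n}15raw.png',im)
  o=np.load('F.npy');o[0]-=.0007;o[1]-=.0005
  pts=proj(p,W(o,[[.01,.045,.128],[0,.045,.024],[0,.045,.084]]))
  im=cv2.resize(im[y0:y0+h,x0:x0+w],None,fx=f,fy=f,interpolation=cv2.INTER_CUBIC)
  for q in pts: cv2.drawMarker(im,(int((q[0]+.5-x0)*f),int((q[1]+.5-y0)*f)),(0,255,255),0,8)
  cv2.imwrite(f'pics/{n}15.png',im)
cv2.imwrite('pics/w15.png',vision.snapshot('wrist'))
```

```text
pos [ 0.4181 -0.1544  0.2501] yaw 98.09 tilt 0.06 F [ 0.5  0.1 -0.1] op 0.496 clk 18.65
delta cm [ 0.02 11.15 13.  ] turn -0.01 q [ 0.54  0.48 -0.43  2.07  0.33  0.65  1.6 ]
```

View pics/scene15.png

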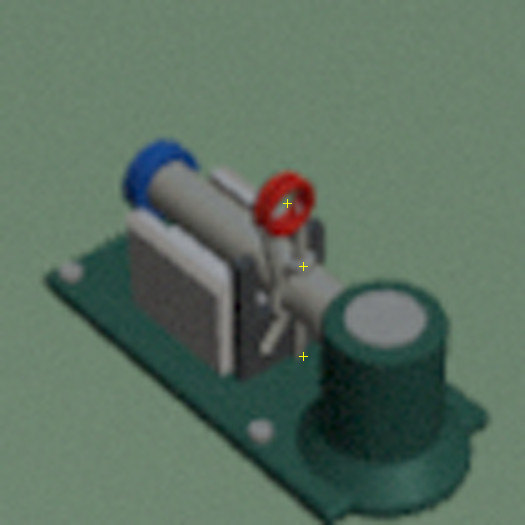

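View pics/top15.png

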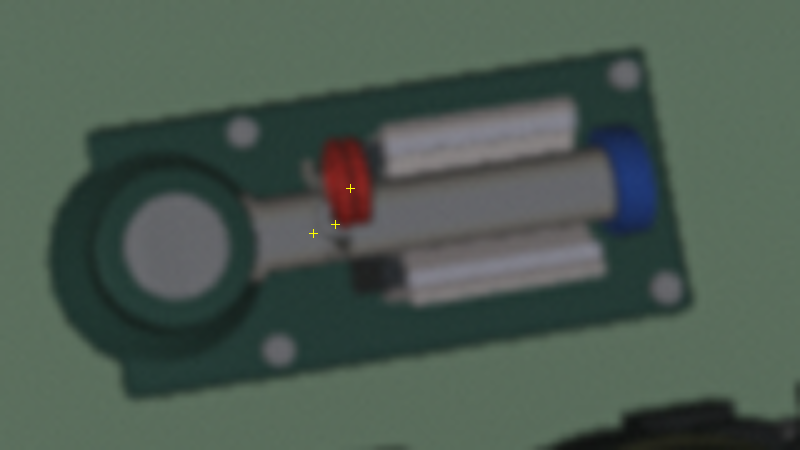

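View pics/scene15raw.png

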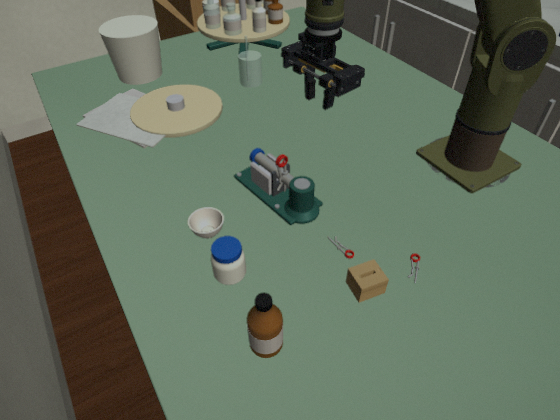

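View pics/w15.png

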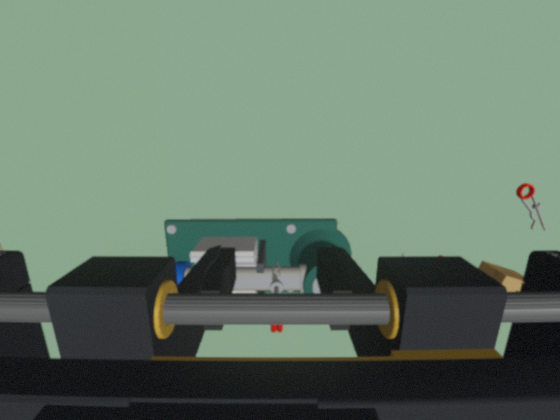

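Run:
```python
from plant import order
print(order.finish_job())
```

```text
the job is handed in; nothing more can be done
None
```

The lock pin is home, the clip is seated on it, and the job is handed in at about 19 s of the 58 s allowed.

- **Pin:** I pushed the blue head along the groove until it stopped. A further 6 mm of commanded travel gave no motion, and the horizontal force rose to about 15 N. In the top view the head is where a fully home pin should be. It looked the same after the clip went on.
- **Clip:** I lifted the big R-clip from its stand and lined its leg up over the hole with the wrist camera. Pressing peaked at about 16 N, then the force fell to about −3 N as the bow snapped over. It rose again to 18 N with the tool at z = 0.120 m, the height expected with the collar on the pin. I then released it and backed away.
- **Last checks:** In the top and scene views the coil is within about 1–2 mm of its calculated seated position. In the scene view the bottle, jar and dish look unmoved, and the gripper is clear of everything.
- **Disagreements:**
    - The wrist camera put the foot about 1–2 mm off from the other two, within the stated calibration. I aligned the clip using tip and hole from the same wrist image.
    - My first reading of the hole was about 3 mm off, because I took the visible spot to be at the pin's top rather than its axis. I corrected this before inserting the leg.
- **Not measured:** The final bow opening and the gap under the collar were judged only from the force and the pictures.

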